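# Build a fruit-slice tower for the display bay

## Task

Lift the clear lid of the chill box right back until it rests on its stop, and pull the plate carriage out of the display bay to its loading stop. With the carriage there, stack every fruit slice from the box flat and centred on the plate as a tower, widest at the bottom and each next one narrower; then close the lid and slide the carriage fully home into the bay with the tower intact. Leave everything else on the counter where it is.

Things in the scene. Friction and masses are not known exactly. Their poses are not given: they have to be found in the camera images.
- chillbox: Fixed white and steel chill box, 185 (its x) x 400 (its y) x 72 mm high. Origin: centre of its underside on the counter; its -x side is the front, facing the robot. Inner floor 20 mm above the origin, side and front walls 5 mm thick, rear housing 35 mm thick, so the inside spans x -87 to +57 mm and y -195 to +195 mm. The fruit slices lie on its inner floor.
- lid (a joint): Clear plastic lid of the chill box, hinged along the rear top edge. 0 = closed, grows as the front edge is lifted; the stop is at 1.68 rad, just past upright, where it stays by itself. Below about 1.57 rad it sinks shut slowly (soft-close damper).
- lid_handle (a point): Middle of the lid's black round bar handle, 10 mm thick, 100 mm free length along the box's y, 38 mm ahead of the lid's front edge (moves with the lid). 223 mm from the hinge axis, at the same height as it when closed (76 mm above the counter).
- lid_hinge (a point): Middle of the lid's hinge axis, which runs along the box's y at 76 mm above the counter.
- station: Fixed display station, a 130 (x) x 400 (y) mm rail base, 12 mm high; its left (+y) half is the display bay, with a low clear guard, 112 mm high, along the rear (x = 92 mm) and across the left end (y = 202 mm), open above and in front. Origin: centre of its underside; -x faces the robot. An orange bar marks the loading end (-y).
- carriage (a joint): Carriage with a fixed white plate on the station's rail. 0 = fully home at its stop in the display bay; grows as it slides along the station's -y; 0.20 m = at the loading stop, beyond the guard. It slides with about 2 N.
- plate_top (a point): Centre of the top face of the white plate (150 mm diameter, flat, 36 mm above the counter); moves with the carriage.
- carriage_knob (a point): Red upright round knob of the carriage, 18 mm diameter, its top 90 mm above the counter, 125 mm in front of the plate's centre (station -x). This point is 10 mm below its top, on its axis.
- watermelon: watermelon slice, a flat disc 66 mm in diameter, 16 mm thick: dark green rind, red flesh with black seeds. Origin: its middle, 8 mm from either face, z along its axis; either face may be up. May be absent.
- cantaloupe: cantaloupe slice, a flat disc 58 mm in diameter, 16 mm thick: beige rind, orange flesh. Origin: its middle, 8 mm from either face, z along its axis; either face may be up. May be absent.
- dragonfruit: dragonfruit slice, a flat disc 50 mm in diameter, 16 mm thick: pink rind, white flesh with black seeds. Origin: its middle, 8 mm from either face, z along its axis; either face may be up. May be absent.
- kiwi: kiwi slice, a flat disc 42 mm in diameter, 16 mm thick: brown rind, green flesh, pale core. Origin: its middle, 8 mm from either face, z along its axis; either face may be up. May be absent.
- bowl: Bystander, to be left alone: small steel bowl, 90 mm wide, 45 mm high. Origin: centre of its underside (spatula: middle of its length).
- cup: Bystander, to be left alone: red cup, 68 mm wide, 90 mm high. Origin: centre of its underside (spatula: middle of its length).
- syrup: Bystander, to be left alone: amber syrup bottle, 60 mm wide, 170 mm high. Origin: centre of its underside (spatula: middle of its length).
- jar: Bystander, to be left alone: glass jar, 70 mm wide, 90 mm high. Origin: centre of its underside (spatula: middle of its length).
- spatula: Bystander, to be left alone: spatula lying on the yellow board. Origin: centre of its underside (spatula: middle of its length).
- halfmelon: Bystander, to be left alone: green half melon, 116 mm wide, 58 mm high, on the yellow board. Origin: centre of its underside (spatula: middle of its length).
- tub: Bystander, to be left alone: clear empty tub 90 x 110 x 50 mm. Origin: centre of its underside (spatula: middle of its length).

How it is judged (in metres and radians):
On the way, in this order (a step that is already met when the one before it is completed fails the run):
1. the lid rests open on its stop and the carriage is at its loading stop (value of joint lid above 1.62 rad and value of joint carriage above 0.192 m), for 0.2 s.
2. all the slices present are stacked on the plate, centred, widest lowest, released, with the carriage at its loading stop (horizontal distance between each of watermelon, cantaloupe, dragonfruit, kiwi and plate_top below 0.012 m and z of watermelon in the frame of plate_top between 0.004 and 0.075 m and angle between the z axis of each of watermelon, cantaloupe, dragonfruit, kiwi and the z axis of plate_top, either way round below 0.12 rad and linear speed of each of watermelon, cantaloupe, dragonfruit, kiwi below 0.03 m/s and z of cantaloupe in the frame of plate_top between 0.004 and 0.075 m and z of dragonfruit in the frame of plate_top between 0.004 and 0.075 m and z of kiwi in the frame of plate_top between 0.004 and 0.075 m and ((angle between watermelon's own z axis and vertical below 0.3 rad and z of cantaloupe in the frame of watermelon above 0.01 m) or (angle between watermelon's own z axis and vertical above 2.8 rad and z of cantaloupe in the frame of watermelon below -0.01 m)) and ((angle between watermelon's own z axis and vertical below 0.3 rad and z of dragonfruit in the frame of watermelon above 0.01 m) or (angle between watermelon's own z axis and vertical above 2.8 rad and z of dragonfruit in the frame of watermelon below -0.01 m)) and ((angle between watermelon's own z axis and vertical below 0.3 rad and z of kiwi in the frame of watermelon above 0.01 m) or (angle between watermelon's own z axis and vertical above 2.8 rad and z of kiwi in the frame of watermelon below -0.01 m)) and ((angle between cantaloupe's own z axis and vertical below 0.3 rad and z of dragonfruit in the frame of cantaloupe above 0.01 m) or (angle between cantaloupe's own z axis and vertical above 2.8 rad and z of dragonfruit in the frame of cantaloupe below -0.01 m)) and ((angle between cantaloupe's own z axis and vertical below 0.3 rad and z of kiwi in the frame of cantaloupe above 0.01 m) or (angle between cantaloupe's own z axis and vertical above 2.8 rad and z of kiwi in the frame of cantaloupe below -0.01 m)) and ((angle between dragonfruit's own z axis and vertical below 0.3 rad and z of kiwi in the frame of dragonfruit above 0.01 m) or (angle between dragonfruit's own z axis and vertical above 2.8 rad and z of kiwi in the frame of dragonfruit below -0.01 m)) and value of joint carriage above 0.185 m and contact force between the fingers and watermelon below 0.3 N and contact force between the fingers and cantaloupe below 0.3 N and contact force between the fingers and dragonfruit below 0.3 N and contact force between the fingers and kiwi below 0.3 N), for 0.3 s.
At the end, for the whole second after the job is handed in: Every slice present lies flat (within 7 degrees, either face up) in one tower on the plate, its centre within 12 mm of the plate's centre, each narrower slice above every wider one; all at rest; lid closed (within 0.06 rad), carriage home (within 7 mm) (horizontal distance between each of watermelon, cantaloupe, dragonfruit, kiwi and plate_top below 0.012 m and z of watermelon in the frame of plate_top between 0.004 and 0.075 m and angle between the z axis of each of watermelon, cantaloupe, dragonfruit, kiwi and the z axis of plate_top, either way round below 0.12 rad and linear speed of each of watermelon, cantaloupe, dragonfruit, kiwi below 0.03 m/s and z of cantaloupe in the frame of plate_top between 0.004 and 0.075 m and z of dragonfruit in the frame of plate_top between 0.004 and 0.075 m and z of kiwi in the frame of plate_top between 0.004 and 0.075 m and ((angle between watermelon's own z axis and vertical below 0.3 rad and z of cantaloupe in the frame of watermelon above 0.01 m) or (angle between watermelon's own z axis and vertical above 2.8 rad and z of cantaloupe in the frame of watermelon below -0.01 m)) and ((angle between watermelon's own z axis and vertical below 0.3 rad and z of dragonfruit in the frame of watermelon above 0.01 m) or (angle between watermelon's own z axis and vertical above 2.8 rad and z of dragonfruit in the frame of watermelon below -0.01 m)) and ((angle between watermelon's own z axis and vertical below 0.3 rad and z of kiwi in the frame of watermelon above 0.01 m) or (angle between watermelon's own z axis and vertical above 2.8 rad and z of kiwi in the frame of watermelon below -0.01 m)) and ((angle between cantaloupe's own z axis and vertical below 0.3 rad and z of dragonfruit in the frame of cantaloupe above 0.01 m) or (angle between cantaloupe's own z axis and vertical above 2.8 rad and z of dragonfruit in the frame of cantaloupe below -0.01 m)) and ((angle between cantaloupe's own z axis and vertical below 0.3 rad and z of kiwi in the frame of cantaloupe above 0.01 m) or (angle between cantaloupe's own z axis and vertical above 2.8 rad and z of kiwi in the frame of cantaloupe below -0.01 m)) and ((angle between dragonfruit's own z axis and vertical below 0.3 rad and z of kiwi in the frame of dragonfruit above 0.01 m) or (angle between dragonfruit's own z axis and vertical above 2.8 rad and z of kiwi in the frame of dragonfruit below -0.01 m)) and value of joint lid below 0.06 rad and value of joint carriage below 0.007 m); the robot touches nothing.
It fails at once if a bystander is shifted by more than 50 mm (distance of any of bowl, cup, syrup, jar, spatula, halfmelon, tub from where it was at the start of the episode above 0.05 m).
Of watermelon, cantaloupe, dragonfruit, kiwi only 3 to 4 are there at a start; the rules pass over those that are not, and their reading is None.
At some moment in a run one of watermelon, cantaloupe, dragonfruit, kiwi may be knocked a few centimetres aside while the robot is not near it.
Once in a run the grip may slacken for a moment while it holds something.
It also fails if it takes over 210 s, if anything falls off the work surface, if the arm or the gripper's body presses on something with over 40 N, if the wrist force passes 120 N, or if a joint passes its speed limit or range.

## Robot

A 6-joint arm with a two-finger parallel gripper is mounted at the origin on the work surface. World frame = base frame: x ahead of the robot, y to its left, z up, the work surface at z = 0. Lengths are in m, angles in degrees, forces in N, time in s.
With the tool pointing down it reaches from about 0.35 to 0.875 m from the base axis. Payload 4.2 kg.
Tool frame: the origin (TCP) lies on the mounting face of the last link; the fingertips stand 182 mm ahead of it and the grasp point (between the pads) lies 164 mm ahead of it (r.tcp_to_grasp is the distance from the TCP to the grasp point, in m); z points along the fingers, y is the line along which they close (so a half turn about z gives the same grasp; the last joint's range is limited). The gripper opens to 87 mm and grips with 3 to 60 N. Pads are 19 mm wide; open, the fingers measure 117 mm over their backs; the gripper's body (75 mm by 190 mm) begins 51 mm behind the grasp point.
Start: joints at [89.244, 22.042, 0.453, 0, -68.411, -14.817], TCP at [0.168, 0.602, 0.405] pointing down, gripper open.
Joint ranges: [-179.83, 179.83], [-69.29, 118.12], [-61.27, 80.66], [-181.25, 117.63], [-171.15, -9.14], [-177.46, 177.46]. Speed limits (degrees/s): [159.86, 159.86, 180, 180, 180, 180].

## Interface

Orientations are given as a 3x3 rotation matrix whose columns are the frame's x, y, z axes.
In Python, from station import sense, eyes, r gives the robot as it stands.
- The arm moves only by the tool jog_arm, never from a script. Its argument "increments" is a list of rows, each a list of 4 numbers: the shift along the tool's x, y, z normalised to -1 to 1, where 1 is 0.02 m, then the turn about the tool's z normalised to -1 to 1, where 1 is 0.08 rad. A call has 1 to 10 rows; each row shifts and turns the commanded pose from where the row before left it, along the tool's axes as they then stand; what a row does not reach is not made up. A row lasts 1/10 s, in which the tool goes at most 50 mm and 8.59 degrees, less where a joint would pass 70% of its speed; a pose out of reach is approached as far as the arm can. A call with a number of a shift or a turn outside -1 to 1 is refused whole. A call with a gripper value outside its range is refused whole. "grip" is the finger opening in mm, from 0 to 87, set as the call begins (left out, the last holds). The fingers move at their own pace and stop on an object; the grip force is fixed at half the most. Time passes only in rows, so rows that do not move let the fingers close. It gives the time, the measured TCP pose, the force, the opening and the grip force at its end, in the units of the state.
- sense(): the state, without advancing time (a new reading comes with each control period).
- eyes.capture(name): name is "scene" or "top" or "wrist"; returns the picture (384x512x3 uint8, blue, green, red); there is no depth.
- eyes.get_calibration(name): a dict with "camera_matrix" (3x3 intrinsics, pixels), "R" (3x3) and "t" (3): a world point X has camera coordinates R X + t; the wrist camera has in their place "T_tool_cam" (4x4, takes a point from camera to tool coordinates, whose origin is the TCP and whose axes are the flange's). Camera axes: x right, y down, z forward; pixel columns grow to the right and rows downward; lengths in m; the calibration is good to about 2 mm. A picture is of the moment at which its call begins: read the wrist's pose just before it. get_calibration takes no time and is no camera call.
- r.finish_job(): hands the job in; it is judged then, once.
Trained networks look in the newest picture that a camera, given by its name, has taken for a name from the list of things; names that differ only in an ending like _2 or _b are one class to them, and where a whole thing is asked for, a point or a joint stands for the part that bears it (a point fixed in the world has none). Each returns a list of dicts, best first, with "conf" (0 to 1); they miss things now and then, are a little off and sometimes report something else, mostly with a low value. They report only what shows in the picture. A call takes as long as a camera call.
- eyes.spot_in(camera, name): "centre" ([x, y, z] in m, in world coordinates, good to about 4 mm: the middle of the surface that is visible of it).
- eyes.outline_of(camera, name): "mask" (384x512 bool, what is visible of it).
The state is a dict: "time_s": time; "joints": joint angles; "joint_velocities": joint speeds; "effort": joint torques, N m; "tcp_pos": TCP position; "ee_rot": TCP orientation; "wrist_force": force on the tool from outside, world axes, zero at the start; "moment": the same for the moment, N m; "gripper_width": opening from 0.0 (shut) to 1.0 (fully open); "gripper_force": force on a finger pad.
Only numpy, scipy, OpenCV 4.12 (cv2) and the standard library are available. Lean on these libraries where they do the work, as an engineer would, in place of code of your own. Each camera call takes 0.05 s, during which the arm holds its last target. There are 200 camera calls.

## Working session

There is one attempt and no reset: what is moved stays moved. The work goes in short steps, Python scripts to look and compute and a tool call to move; the robot and the scene stay as the last step left them, time stands still between calls to the robot, and variables do not carry over. Pictures are saved under pics/ and viewed, at most 14 in all, crops included, and the job is handed in when it is done.

Besides the shell and the picture viewer there is one more tool, called after "Emit:" in YAML: its name, and indented under it one key for each argument. jog_arm: Moves the arm, as the interface text tells. Its arguments: {"type":"object","properties":{"increments":{"type":"array"},"grip":{"type":"number"}},"required":["increments"]}

```bash
mkdir -p pics; ls; python3 - <<'E'
from station import sense, eyes, r
import cv2,numpy as np
s=sense();print(s)
print(r.tcp_to_grasp)
ims=[eyes.capture(n) for n in ("scene","top")]
cv2.imwrite("pics/s1.png",ims[0]);cv2.imwrite("pics/t1.png",ims[1])
for n in ("scene","top"): print(n,eyes.get_calibration(n))
for n in ["chillbox","station","lid_handle","carriage_knob","plate_top","watermelon","cantaloupe","dragonfruit","kiwi","bowl","cup","syrup","jar","spatula","halfmelon","tub"]:
  for c in ("scene","top"):
    print(n,c,[(np.round(d["centre"],3).tolist(),round(d["conf"],2)) for d in eyes.spot_in(c,n)[:2]])
E
```

```text
pics
{'time_s': 0.0, 'joints': array([ 8.92438947e+01,  2.20905207e+01,  3.79942093e-01, -3.05999422e-02,
       -6.84114755e+01, -1.48145019e+01]), 'joint_velocities': array([-0.03095869, -0.00173863,  0.04125044, -0.0894336 , -0.01008409,
       -0.05101869]), 'effort': array([-7.63357602e-04, -3.90672612e+01,  1.87412632e+01,  4.22005981e+00,
        1.09784745e-02, -1.88041163e-04]), 'tcp_pos': array([0.16769517, 0.60186501, 0.40365865]), 'ee_rot': array([[ 9.63247505e-01, -2.68614907e-01, -5.24671956e-04],
       [-2.68615411e-01, -9.63245167e-01, -2.12345660e-03],
       [ 6.50043712e-05,  2.18634925e-03, -9.99997608e-01]]), 'wrist_force': array([ 0.13948086, -0.15402939, -0.54813494]), 'moment': array([ 0.02620627, -0.02769352, -0.01522651]), 'gripper_force': 0.0, 'gripper_width': 0.9989965408894883}
0.1635
scene {'camera_matrix': array([[488.31156981,   0.        , 249.62311   ],
       [  0.        , 488.31156981, 186.3553041 ],
       [  0.        ,   0.        ,   1.        ]]), 'R': array([[ 0.68578087,  0.72771121, -0.01187392],
       [ 0.55980442, -0.53783424, -0.63035
[... 1094 characters left out ...]
ruit top []
kiwi scene []
kiwi top []
bowl scene [([0.672, 0.0, 0.025], 0.91)]
bowl top [([0.696, -0.015, 0.022], 0.61), ([0.702, -0.284, 0.087], 0.48)]
cup scene [([0.391, 0.006, 0.061], 0.91)]
cup top [([0.374, 0.009, 0.028], 0.92)]
syrup scene [([0.79, -0.118, 0.106], 0.84)]
syrup top [([0.766, -0.1, 0.113], 0.57)]
jar scene [([0.722, -0.304, 0.082], 0.84)]
jar top [([0.703, -0.287, 0.09], 0.72)]
spatula scene [([0.742, 0.372, 0.017], 0.93)]
spatula top [([0.746, 0.37, 0.016], 0.91)]
halfmelon scene [([0.781, 0.108, 0.071], 0.88)]
halfmelon top [([0.776, 0.122, 0.074], 0.56)]
tub scene [([0.619, -0.458, 0.014], 0.63), ([0.781, 0.114, 0.073], 0.46)]
tub top [([0.639, -0.464, 0.002], 0.82)]
```

View pics/t1.png

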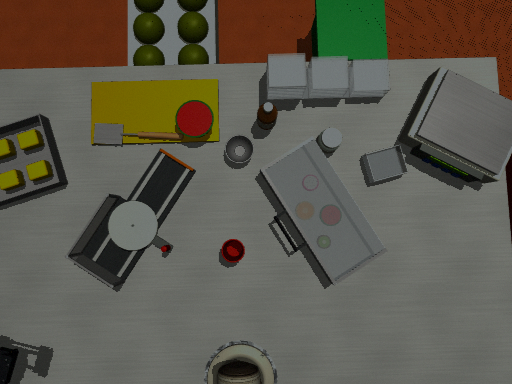

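View pics/s1.png

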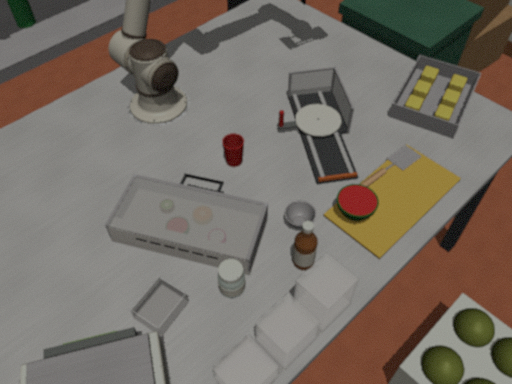

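The top view shows the box rotated, with its handle bar at about (287,235). Four slices show through the lid: dragonfruit (310,183), cantaloupe (304,210), watermelon (330,215) and kiwi (323,241). The plate is at (133,225), the knob at (166,248) and the orange loading end at (178,160). The scene view agrees. I'll enlarge crops to get the poses.

```bash
cat > h.py <<'E'
from station import sense, eyes, r
import cv2,numpy as np
def bp(cam,px,z):
    c=eyes.get_calibration(cam);K=c["camera_matrix"];R=c["R"];t=c["t"]
    o=-R.T@t;d=R.T@np.linalg.inv(K)@np.array([px[0],px[1],1.]);return o+d*(z-o[2])/d[2]
def wcal(s=None):
    s=s or sense();T=np.eye(4);T[:3,:3]=s["ee_rot"];T[:3,3]=s["tcp_pos"]
    M=np.linalg.inv(T@eyes.get_calibration("wrist")["T_tool_cam"]);return M[:3,:3],M[:3,3]
def wbp(px,z,s):
    K=eyes.get_calibration("wrist")["camera_matrix"];R,t=wcal(s)
    o=-R.T@t;d=R.T@np.linalg.inv(K)@np.array([px[0],px[1],1.]);return o+d*(z-o[2])/d[2]
def go(target,yaw=None,s=None):
    """target grasp-point world xyz; yaw(deg) of tool y axis line; prints shift in tool axes (units of 20mm) and turn"""
    s=s or sense();R=s["ee_rot"];g=s["tcp_pos"]+R[:,2]*r.tcp_to_grasp
    cy=np.degrees(np.arctan2(R[1,1],R[0,1]))
    print("t",round(s["time_s"],1),"grasp",g.round(4),"yaw_y",round(cy,1),"shift/20mm",(R.T@(np.array(target)-g)/.02).round(2))
    if yaw is not None:
        d=(yaw-cy+90)%180-90;print("turn units (tool z down -> sign flipped)",round(-np.radians(d)/.08,2),"deg",round(d,1))
E
python3 - <<'E'
import cv2
im=cv2.imread("pics/t1.png")
a=cv2.resize(im[132:292,253:390],None,fx=3.6,fy=3.6,interpolation=cv2.INTER_CUBIC)
b=cv2.resize(im[143:293,63:203],None,fx=3.6,fy=3.6,interpolation=cv2.INTER_CUBIC)
cv2.imwrite("pics/box.png",a);cv2.imwrite("pics/sta.png",b)
from h import *
for cam in ("top","scene"):
  for n in ("chillbox","station","lid_handle","plate_top","carriage_knob"):
    o=eyes.outline_of(cam,n)
    if o:
      m=o[0]["mask"].astype('uint8');c=max(cv2.findContours(m,0,2)[0],key=cv2.contourArea)
      print(cam,n,round(o[0]["conf"],2),m.sum(),cv2.boxPoints(cv2.minAreaRect(c)).round(1).tolist())
E
```

```text
top chillbox 0.97 9068 [[246.5, 177.39999389648438], [311.6000061035156, 134.60000610351562], [387.70001220703125, 250.1999969482422], [322.6000061035156, 293.1000061035156]]
top station 0.58 8001 [[63.79999923706055, 256.6000061035156], [143.10000610351562, 135.60000610351562], [214.39999389648438, 182.3000030517578], [135.10000610351562, 303.29998779296875]]
top lid_handle 0.74 8870 [[246.1999969482422, 177.0], [311.20001220703125, 134.3000030517578], [387.8999938964844, 250.8000030517578], [322.8999938964844, 293.6000061035156]]
top plate_top 0.91 2166 [[107.0999984741211, 249.3000030517578], [108.5999984741211, 200.0], [173.39999389648438, 202.0], [171.8000030517578, 251.3000030517578]]
top carriage_knob 0.7 1987 [[108.19999694824219, 248.5], [109.5999984741211, 201.1999969482422], [171.1999969482422, 202.89999389648438], [169.89999389648438, 250.1999969482422]]
scene chillbox 0.96 10742 [[101.0, 239.6999969482422], [120.69999694824219, 157.0], [272.70001220703125, 193.1999969482422], [253.0, 275.8999938964844]]
scene station 0.75 5967 [[275.5, 69.80000305175781], [352.1000061035156, 66.30000305175781], [357.29998779296875, 182.39999389648438], [280.70001220703125, 185.8000030517578]]
scene lid_handle 0.91 8852 [[104.19999694824219, 226.39999389648438], [121.19999694824219, 156.39999389648438], [270.5, 192.6999969482422], [253.5, 262.70001220703125]]
scene plate_top 0.57 1352 [[277.0, 104.0], [340.0, 104.0], [340.0, 135.0], [277.0, 135.0]]
scene carriage_knob 0.72 1355 [[278.0, 104.0], [340.0, 104.0], [340.0, 135.0], [278.0, 135.0]]
```

View pics/box.png

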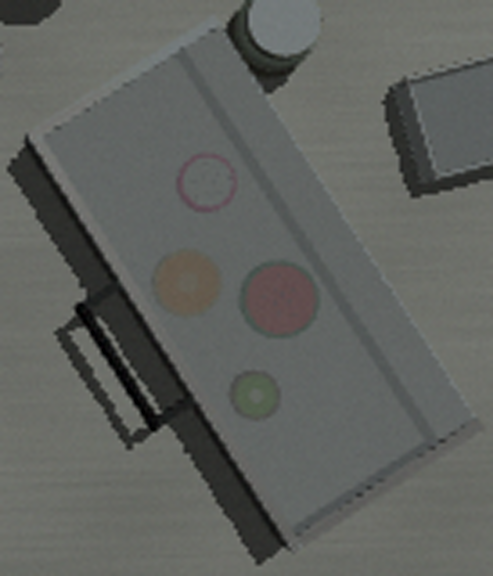

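View pics/sta.png

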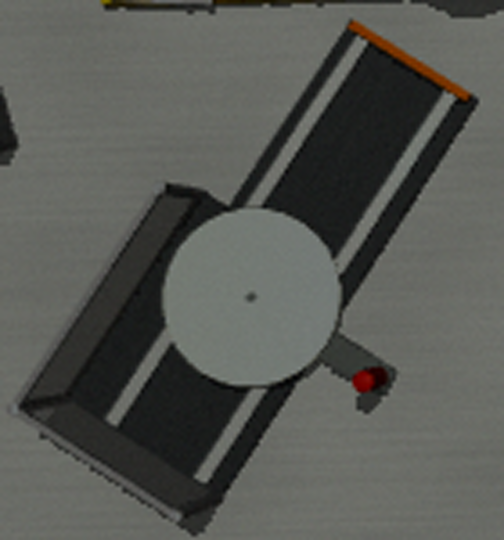

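The box crop puts the handle bar from (80,306) to (155,428), with lid corners near (30,135) and (290,548). In the station crop, the plate centre is (250,297), the knob top is (363,381), and the orange bar runs from (351,22) to (470,99).

```bash
python3 - <<'E'
from h import *
B=lambda u,v,z:bp("top",(253+(u+.5)/3.6-.5,132+(v+.5)/3.6-.5),z)
S=lambda u,v,z:bp("top",(63+(u+.5)/3.6-.5,143+(v+.5)/3.6-.5),z)
h1,h2=B(80,306,.08),B(155,428,.08)
l1,l2=B(30,135,.076),B(290,548,.076)
print("handle",h1,h2,(h1+h2)/2,np.linalg.norm(h1-h2))
print("front edge",l1,l2,(l1+l2)/2,np.linalg.norm(l1-l2))
for a,b in ((h1,h2),(l1,l2)): d=a-b;print("box y dir deg",np.degrees(np.arctan2(d[1],d[0])))
for n,u,v in (("drag",207,182),("cant",186,283),("water",280,298),("kiwi",255,395)): print(n,B(u,v,.036))
p=S(250,297,.036);k=S(363,381,.09);o1,o2=S(351,22,.012),S(470,99,.012)
print("plate",p,"knob",k,np.linalg.norm((p-k)[:2]),"orange",o1,o2)
d=p-k;print("station x dir",np.degrees(np.arctan2(d[1],d[0])));d=o1-o2;print(np.degrees(np.arctan2(d[1],d[0])))
go((.47,-.25,.25))
E
```

```text
handle [ 0.47879121 -0.11428619  0.08      ] [ 0.37935514 -0.17152529  0.08      ] [ 0.42907318 -0.14290574  0.08      ] 0.11473381055765255
front edge [ 0.61988018 -0.07786794  0.076     ] [ 0.28097019 -0.27670088  0.076     ] [ 0.45042518 -0.17728441  0.076     ] 0.39293067414662297
box y dir deg 29.926328939571125
box y dir deg 30.399449541852796
drag [ 0.58067291 -0.22727857  0.036     ]
cant [ 0.49597144 -0.2062562   0.036     ]
water [ 0.48125902 -0.28473748  0.036     ]
kiwi [ 0.40114711 -0.2603056   0.036     ]
plate [0.46536985 0.31414275 0.036     ] knob [0.39637078 0.20897982 0.09      ] 0.12577803593863696 orange [0.70006525 0.23336366 0.012     ] [0.6301155  0.13125149 0.012     ]
station x dir 56.73048093693387
55.58774397681826
t 2.2 grasp [0.1678 0.602  0.2412] yaw_y -105.6 shift/20mm [26.   36.98 -0.44]
```

Emit:
jog_arm:
  increments:
    - [0,0,0,1]
    - [0,0,0,1]
    - [0,0,0,1]
    - [0,0,0,1]
    - [0,0,0,1]
    - [0,0,0,1]
    - [0,0,0,1]
    - [0,0,0,1]
    - [0,0,0,1]
    - [0,0,0,1]
  grip: 70

```text
time_s: 3.2
tcp_pos: [0.1678, 0.602, 0.4047]
ee_rot: [[0.476, -0.88, 0.0], [-0.88, -0.476, 0.0], [-0.0, -0.0, -1.0]]
wrist_force: [0.0, -0.0, 0.3]
gripper_width: 0.805
gripper_force: 0.0
```

Emit:
jog_arm:
  increments:
    - [0,0,0,1]
    - [0,0,0,1]
    - [0,0,0,1]
    - [0,0,0,1]
    - [0,0,0,1]
    - [0,0,0,1]
    - [0,0,0,1]
    - [0,0,0,1]
    - [0,0,0,1]
    - [0,0,0,1]

```text
time_s: 4.2
tcp_pos: [0.1678, 0.602, 0.4048]
ee_rot: [[-0.3, -0.954, -0.0], [-0.954, 0.3, 0.0], [-0.0, 0.0, -1.0]]
wrist_force: [0.5, 0.1, -0.2]
gripper_width: 0.807
gripper_force: 0.0
```

Emit:
jog_arm:
  increments:
    - [0,0,0,1]
    - [0,0,0,1]
    - [0,0,0,1]
    - [0,0,0,0.55]
    - [0,0,0,0]

```text
time_s: 4.7
tcp_pos: [0.1678, 0.6021, 0.4047]
ee_rot: [[-0.552, -0.834, 0.0], [-0.834, 0.552, -0.0], [0.0, -0.0, -1.0]]
wrist_force: [-0.2, -0.1, -0.2]
gripper_width: 0.802
gripper_force: 0.0
```

```bash
python3 - <<'E'
from h import *
go((.396,.209,.2),146.2)
E
```

```text
t 4.7 grasp [0.1678 0.602  0.2412] yaw_y 146.5 shift/20mm [ 10.09 -20.36   2.06]
turn units (tool z down -> sign flipped) 0.06 deg -0.3
```

Emit:
jog_arm:
  increments:
    - [0.5,-1,0,0]
    - [0.5,-1,0,0]
    - [0.5,-1,0,0]
    - [0.5,-1,0,0]
    - [0.5,-1,0,0]
    - [0.5,-1,0,0]
    - [0.5,-1,0,0]
    - [0.5,-1,0,0]
    - [0.5,-1,0,0]
    - [0.5,-1,0,0]

```text
time_s: 5.7
tcp_pos: [0.2799, 0.4068, 0.4048]
ee_rot: [[-0.552, -0.834, 0.0], [-0.834, 0.552, 0.0], [-0.0, 0.0, -1.0]]
wrist_force: [0.6, 0.4, 0.4]
gripper_width: 0.802
gripper_force: 0.0
```

Emit:
jog_arm:
  increments:
    - [0.5,-1,0,0]
    - [0.5,-1,0,0]
    - [0.5,-1,0,0]
    - [0.5,-1,0,0]
    - [0.5,-1,0,0]
    - [0.5,-1,0,0]
    - [0.5,-1,0,0]
    - [0.5,-1,0,0]
    - [0.55,-1,0,0]
    - [0.55,-1,0,0]

```text
time_s: 6.7
tcp_pos: [0.39, 0.2113, 0.4049]
ee_rot: [[-0.552, -0.834, 0.0], [-0.834, 0.552, 0.0], [-0.0, -0.0, -1.0]]
wrist_force: [1.1, 0.5, 0.4]
gripper_width: 0.807
gripper_force: 0.0
```

Emit:
jog_arm:
  increments:
    - [0,-0.4,0,0]
    - [0,0,0,0]
    - [0,0,0,0]

```text
time_s: 7.0
tcp_pos: [0.3964, 0.2085, 0.4048]
ee_rot: [[-0.552, -0.834, 0.0], [-0.834, 0.552, 0.0], [-0.0, 0.0, -1.0]]
wrist_force: [0.3, 1.0, -0.6]
gripper_width: 0.802
gripper_force: 0.0
```

```bash
python3 - <<'E'
from h import *
s=sense();go((.396,.209,.078),146.2,s)
im=eyes.capture("wrist");cv2.imwrite("pics/w1.png",im)
# red blob
hsv=cv2.cvtColor(im,cv2.COLOR_BGR2HSV)
m=(((hsv[...,0]<8)|(hsv[...,0]>172))&(hsv[...,1]>140)&(hsv[...,2]>50)).astype('uint8')
n,l,st,c=cv2.connectedComponentsWithStats(m)
for i in range(1,n):
  if st[i,4]>30: print(st[i],c[i],wbp(c[i],.09,s),wbp(c[i],.06,s))
E
```

```text
t 7.0 grasp [0.3964 0.2085 0.2413] yaw_y 146.5 shift/20mm [-0.01  0.03  8.16]
turn units (tool z down -> sign flipped) 0.06 deg -0.3
[ 99   0  56  12 393] [128.84478372   4.84223919] [0.39865373 0.03577264 0.09      ] [0.40358452 0.02526565 0.06      ]
[250 175  17  16 213] [258.03755869 182.49295775] [0.39396979 0.20792273 0.09      ] [0.39842375 0.2149405  0.06      ]
```

View pics/w1.png

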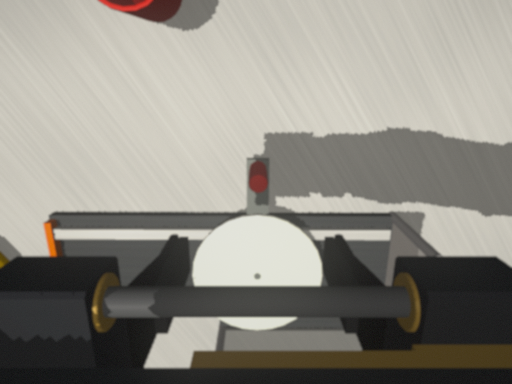

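The knob is at (258,178), directly under the grasp point, and the rail lines up with the image. I'll descend and grip.

Emit:
jog_arm:
  increments:
    - [0,0,1,0]
    - [0,0,1,0]
    - [0,0,1,0]
    - [0,0,1,0]
    - [0,0,1,0]
    - [0,0,1,0]
    - [0,0,1,0]
    - [0,0,0.7,0]
    - [0,0,0.4,0]
    - [0,0,0,0]

```text
time_s: 8.05
tcp_pos: [0.396, 0.2087, 0.2419]
ee_rot: [[-0.551, -0.834, -0.002], [-0.834, 0.551, -0.002], [0.002, 0.0, -1.0]]
wrist_force: [-0.7, -0.1, 0.0]
gripper_width: 0.808
gripper_force: 0.0
```

Emit:
jog_arm:
  increments:
    - [0,0,0,0]
    - [0,0,0,0]
    - [0,0,0,0]
    - [0,0,0,0]
    - [0,0,0,0]
    - [0,0,0,0]
  grip: 0

```text
time_s: 8.65
tcp_pos: [0.3964, 0.2083, 0.2429]
ee_rot: [[-0.552, -0.834, 0.0], [-0.834, 0.552, 0.0], [-0.0, -0.0, -1.0]]
wrist_force: [0.3, -0.9, 1.0]
gripper_width: 0.343
gripper_force: 0.0
```

Emit:
jog_arm:
  increments:
    - [0,-0.5,0,0]
    - [0,-0.8,0,0]
    - [0,-0.8,0,0]
    - [0,-0.8,0,0]
    - [0,-0.8,0,0]
    - [0,-0.8,0,0]
    - [0,-0.8,0,0]
    - [0,-0.8,0,0]
    - [0,-0.8,0,0]
    - [0,-0.8,0,0]

```text
time_s: 9.65
tcp_pos: [0.5218, 0.1243, 0.2422]
ee_rot: [[-0.557, -0.831, -0.012], [-0.831, 0.557, 0.004], [0.003, 0.012, -1.0]]
wrist_force: [-45.1, 44.1, 30.2]
gripper_width: 0.248
gripper_force: 30.0
```

Emit:
jog_arm:
  increments:
    - [0,0,0,0]
    - [0,0,0,0]

```text
time_s: 9.85
tcp_pos: [0.52, 0.1259, 0.2424]
ee_rot: [[-0.555, -0.831, -0.013], [-0.832, 0.555, 0.004], [0.004, 0.013, -1.0]]
wrist_force: [-29.2, 25.5, 18.0]
gripper_width: 0.197
gripper_force: 29.8
```

```bash
python3 - <<'E'
from h import *
s=sense();go((.562,.098,.078),146.2,s);print(s["wrist_force"],s["gripper_width"])
im=eyes.capture("wrist");im2=eyes.capture("top");cv2.imwrite("pics/w2.png",np.hstack([im[:,:400],cv2.resize(im2[130:310,60:300],None,fx=1.66,fy=2.1333)]))
E
```

```text
t 9.8 grasp [0.5178 0.1266 0.0789] yaw_y 146.3 shift/20mm [-0.04 -2.63  0.01]
turn units (tool z down -> sign flipped) 0.01 deg -0.1
[-29.2398672   25.45432035  18.00325221] 0.19698419841425227
```

View pics/w2.png

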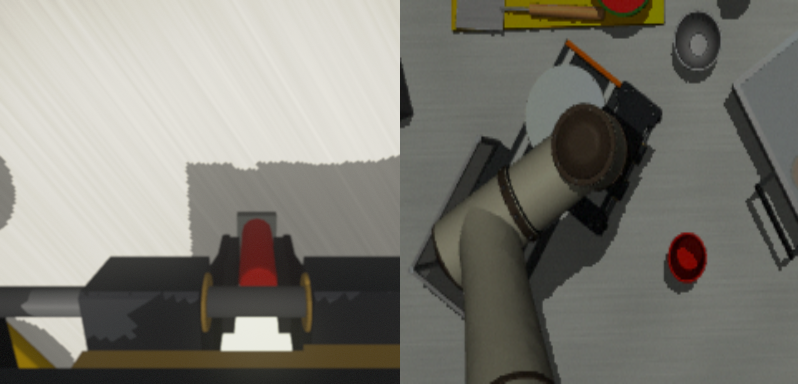

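The carriage started partly out (about 0.05 m), so it is now pressed against its loading stop. I'll relax the push, release and rise.

Emit:
jog_arm:
  increments:
    - [0,0.27,0,0]
    - [0,0,0,0]
    - [0,0,0,0]

```text
time_s: 10.25
tcp_pos: [0.5184, 0.1269, 0.2425]
ee_rot: [[-0.553, -0.833, -0.006], [-0.833, 0.553, 0.001], [0.003, 0.005, -1.0]]
wrist_force: [-12.8, 9.0, 9.4]
gripper_width: 0.199
gripper_force: 29.9
```

Emit:
jog_arm:
  increments:
    - [0,0,0,0]
    - [0,0,0,0]
    - [0,0,0,0]
    - [0,0,0,0]
  grip: 60

```text
time_s: 10.65
tcp_pos: [0.5208, 0.126, 0.2426]
ee_rot: [[-0.553, -0.833, 0.001], [-0.833, 0.553, 0.0], [-0.0, -0.0, -1.0]]
wrist_force: [-0.8, -0.2, -0.1]
gripper_width: 0.477
gripper_force: 0.0
```

```bash
python3 - <<'E'
from h import *
s=sense();go((.429,-.143,.2),120.2,s);print(s["wrist_force"],s["gripper_width"])
E
```

```text
t 10.7 grasp [0.5209 0.126  0.0791] yaw_y 146.5 shift/20mm [13.75 -3.6  -6.05]
turn units (tool z down -> sign flipped) 5.73 deg -26.3
[-0.77509054 -0.24871995 -0.09500802] 0.4765987086225627
```

Emit:
jog_arm:
  increments:
    - [0,0,-1,0]
    - [0,0,-1,0]
    - [0,0,-1,0]
    - [0,0,-1,0.75]
    - [0,0,-1,1]
    - [0,0,-1,1]
    - [0,0,0,1]
    - [0,0,0,1]
    - [0,0,0,1]
    - [0,0,0,0]

```text
time_s: 11.65
tcp_pos: [0.5205, 0.1259, 0.3626]
ee_rot: [[-0.865, -0.502, 0.0], [-0.502, 0.865, -0.0], [-0.0, -0.0, -1.0]]
wrist_force: [0.2, -0.5, -0.1]
gripper_width: 0.688
gripper_force: 0.0
```

```bash
python3 - <<'E'
from h import *
go((.429,-.143,.2),120.2)
E
```

```text
t 11.7 grasp [0.5205 0.1259 0.1991] yaw_y 120.1 shift/20mm [10.7  -9.34 -0.04]
turn units (tool z down -> sign flipped) -0.02 deg 0.1
```

Emit:
jog_arm:
  increments:
    - [1,-0.85,0,0]
    - [1,-0.85,0,0]
    - [1,-0.85,0,0]
    - [1,-0.85,0,0]
    - [1,-0.85,0,0]
    - [1,-0.85,0,0]
    - [1,-0.85,0,0]
    - [1,-0.85,0,0]
    - [1,-0.85,0,0]
    - [1,-0.85,0,0]

```text
time_s: 12.65
tcp_pos: [0.4322, -0.1223, 0.3628]
ee_rot: [[-0.864, -0.504, 0.0], [-0.504, 0.864, -0.0], [-0.0, -0.0, -1.0]]
wrist_force: [0.5, -0.8, -0.1]
gripper_width: 0.688
gripper_force: 0.0
```

Emit:
jog_arm:
  increments:
    - [0.7,-0.84,0,0]
    - [0,0,0,0]
    - [0,0,0,0]

```text
time_s: 12.95
tcp_pos: [0.4289, -0.143, 0.3627]
ee_rot: [[-0.865, -0.502, 0.0], [-0.502, 0.865, -0.0], [-0.0, -0.0, -1.0]]
wrist_force: [-1.3, -0.1, 0.1]
gripper_width: 0.687
gripper_force: 0.0
```

```bash
python3 - <<'E'
from h import *
s=sense();go((.429,-.143,.076),120.2,s)
im=eyes.capture("wrist");cv2.imwrite("pics/w3.png",im)
R,t=wcal(s);K=eyes.get_calibration("wrist")["camera_matrix"]
q=R@np.array([.429,-.143,.076])+t;q=K@q;print("expected handle px",q[:2]/q[2])
E
```

```text
t 12.9 grasp [ 0.429  -0.143   0.1992] yaw_y 120.1 shift/20mm [-0.    0.    6.16]
turn units (tool z down -> sign flipped) -0.02 deg 0.1
expected handle px [256.19984375 193.93595664]
```

View pics/w3.png

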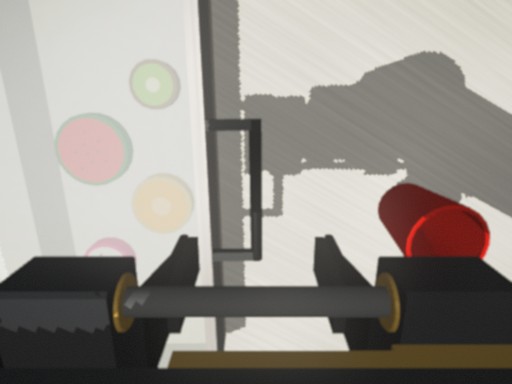

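The bar is at column 256, rows 120–258, as predicted. I'll narrow the opening, descend and grip.

Emit:
jog_arm:
  increments:
    - [0,0,0.5,0]
    - [0,0,0.5,0]
    - [0,0,0.5,0]
    - [0,0,0.5,0]
    - [0,0,0.7,0]
    - [0,0,0.7,0]
    - [0,0,0.7,0]
    - [0,0,0.7,0]
    - [0,0,0.7,0]
    - [0,0,0.7,0]
  grip: 28

```text
time_s: 14.0
tcp_pos: [0.4288, -0.1426, 0.2375]
ee_rot: [[-0.865, -0.502, -0.001], [-0.502, 0.865, -0.0], [0.001, 0.0, -1.0]]
wrist_force: [0.1, 0.2, 0.2]
gripper_width: 0.321
gripper_force: 0.0
```

Emit:
jog_arm:
  increments:
    - [0,0,0,0]
    - [0,0,0,0]
    - [0,0,0,0]
    - [0,0,0,0]
    - [0,0,0,0]
    - [0,0,0,0]
    - [0,0,0,0]
  grip: 0

```text
time_s: 14.7
tcp_pos: [0.4294, -0.143, 0.2393]
ee_rot: [[-0.865, -0.502, 0.002], [-0.502, 0.865, -0.001], [-0.002, -0.002, -1.0]]
wrist_force: [1.9, -5.0, -1.3]
gripper_width: 0.106
gripper_force: 30.0
```

```bash
python3 - <<'E'
from h import *
s=sense();go((.429,-.143,.076),120.2,s);print(s["wrist_force"],s["gripper_width"],s["gripper_force"])
th=np.linspace(0,1.69,27);P=np.c_[.223*np.cos(th),.223*np.sin(th)]
print((np.diff(P,axis=0)/.02).round(2).tolist())
E
```

```text
t 14.7 grasp [ 0.4298 -0.1431  0.0758] yaw_y 120.1 shift/20mm [ 0.03  0.03 -0.01]
turn units (tool z down -> sign flipped) -0.01 deg 0.1
[ 1.86490533 -5.00171514 -1.32822079] 0.10625288621422115 29.976571204584275
[[-0.02, 0.72], [-0.07, 0.72], [-0.12, 0.72], [-0.16, 0.71], [-0.21, 0.69], [-0.25, 0.68], [-0.3, 0.66], [-0.34, 0.64], [-0.38, 0.62], [-0.42, 0.59], [-0.46, 0.56], [-0.49, 0.53], [-0.53, 0.5], [-0.56, 0.46], [-0.59, 0.43], [-0.61, 0.39], [-0.64, 0.35], [-0.66, 0.3], [-0.68, 0.26], [-0.69, 0.22], [-0.7, 0.17], [-0.71, 0.12], [-0.72, 0.08], [-0.72, 0.03], [-0.72, -0.02], [-0.72, -0.06]]
```

Emit:
jog_arm:
  increments:
    - [0,-0.02,-0.72,0]
    - [0,-0.07,-0.72,0]
    - [0,-0.12,-0.72,0]
    - [0,-0.16,-0.71,0]
    - [0,-0.21,-0.69,0]
    - [0,-0.25,-0.68,0]
    - [0,-0.3,-0.66,0]
    - [0,-0.34,-0.64,0]

```text
time_s: 15.5
tcp_pos: [0.4445, -0.1689, 0.35]
ee_rot: [[-0.865, -0.502, 0.004], [-0.502, 0.865, -0.002], [-0.003, -0.003, -1.0]]
wrist_force: [7.1, -9.4, -11.0]
gripper_width: 0.103
gripper_force: 30.0
```

Emit:
jog_arm:
  increments:
    - [0,-0.38,-0.62,0]
    - [0,-0.42,-0.59,0]
    - [0,-0.46,-0.56,0]
    - [0,-0.49,-0.53,0]
    - [0,-0.53,-0.5,0]
    - [0,-0.56,-0.46,0]
    - [0,-0.59,-0.43,0]
    - [0,-0.61,-0.39,0]

```text
time_s: 16.3
tcp_pos: [0.485, -0.238, 0.4285]
ee_rot: [[-0.865, -0.501, 0.0], [-0.501, 0.865, 0.003], [-0.002, 0.002, -1.0]]
wrist_force: [6.9, -2.1, -13.5]
gripper_width: 0.093
gripper_force: 30.9
```

```bash
python3 - <<'E'
from h import *
s=sense();go((.429,-.143,.076),120.2,s);print(s["wrist_force"],s["gripper_width"],s["gripper_force"],s["joints"].round())
E
```

```text
t 16.3 grasp [ 0.4851 -0.2375  0.265 ] yaw_y 120.1 shift/20mm [0.08 5.47 9.46]
turn units (tool z down -> sign flipped) -0.03 deg 0.1
[  6.9172464   -2.13654504 -13.50835547] 0.09310364136163167 30.8894269913435 [ -9.  13.  -9.  -0. -68. -51.]
```

Going well. Continuing the arc to the stop.

Emit:
jog_arm:
  increments:
    - [0,-0.64,-0.35,0]
    - [0,-0.66,-0.3,0]
    - [0,-0.68,-0.26,0]
    - [0,-0.69,-0.22,0]
    - [0,-0.7,-0.17,0]

```text
time_s: 16.8
tcp_pos: [0.5187, -0.2956, 0.4543]
ee_rot: [[-0.865, -0.502, -0.002], [-0.502, 0.865, 0.005], [-0.001, 0.005, -1.0]]
wrist_force: [4.5, 1.8, -7.2]
gripper_width: 0.096
gripper_force: 30.4
```

Emit:
jog_arm:
  increments:
    - [0,-0.71,-0.12,0]
    - [0,-0.72,-0.08,0]
    - [0,-0.72,-0.03,0]
    - [0,-0.72,0.02,0]
    - [0,-0.65,0.05,0]
    - [0,0,0,0]
    - [0,0,0,0]

```text
time_s: 17.5
tcp_pos: [0.5541, -0.3559, 0.4578]
ee_rot: [[-0.865, -0.502, -0.001], [-0.502, 0.865, 0.005], [-0.001, 0.004, -1.0]]
wrist_force: [3.4, 3.7, -7.1]
gripper_width: 0.1
gripper_force: 30.5
```

```bash
python3 - <<'E'
from h import *
s=sense();go((.541,-.336,.299),120.2,s);print(s["wrist_force"],s["gripper_width"],s["gripper_force"],s["joints"].round())
E
```

```text
t 17.5 grasp [ 0.5539 -0.3552  0.2943] yaw_y 120.1 shift/20mm [ 0.08  1.15 -0.23]
turn units (tool z down -> sign flipped) -0.01 deg 0.1
[ 3.41952216  3.71924221 -7.09436092] 0.1001894247559541 30.492980405688286 [-19.  24.  11.  -0. -77. -41.]
```

Emit:
jog_arm:
  increments:
    - [0,-0.2,0.05,0]
    - [0,-0.1,0,0]
    - [0,0,0,0]

```text
time_s: 17.8
tcp_pos: [0.5558, -0.3585, 0.4575]
ee_rot: [[-0.864, -0.504, -0.006], [-0.504, 0.864, 0.01], [0.0, 0.012, -1.0]]
wrist_force: [-0.4, 13.6, -1.6]
gripper_width: 0.097
gripper_force: 30.0
```

Emit:
jog_arm:
  increments:
    - [0,0,0,0]
    - [0,0,0,0]
    - [0,0,0,0]
    - [0,0,0,0]
  grip: 40

```text
time_s: 18.2
tcp_pos: [0.556, -0.3626, 0.4605]
ee_rot: [[-0.865, -0.502, 0.001], [-0.502, 0.865, -0.002], [-0.0, -0.002, -1.0]]
wrist_force: [0.0, 1.0, 0.3]
gripper_width: 0.372
gripper_force: 0.0
```

Emit:
jog_arm:
  increments:
    - [0,0,-0.5,0]
    - [0,0,-1,0]
    - [0,0,-1,0]
    - [0,0.5,-0.5,0]
    - [0,1,0,0]
    - [0,1,0,0]
    - [0,1,0,0]
    - [0,1,0,0]
    - [0,1,0,0]
    - [0,1,0,0]

```text
time_s: 19.2
tcp_pos: [0.49, -0.249, 0.5197]
ee_rot: [[-0.865, -0.502, 0.0], [-0.502, 0.865, -0.0], [-0.0, -0.0, -1.0]]
wrist_force: [0.9, -0.1, 0.5]
gripper_width: 0.459
gripper_force: 0.0
```

```bash
python3 - <<'E'
from h import *
s=sense();print(s["time_s"],s["tcp_pos"])
im=eyes.capture("scene");im2=eyes.capture("top")
cv2.imwrite("pics/st4.png",np.hstack([im[80:310,60:420],im2[100:330,90:400]]))
for n in ["watermelon","cantaloupe","dragonfruit","kiwi","plate_top"]:
  for c in ("scene","top"):
    print(n,c,[(np.round(d["centre"],3).tolist(),round(d["conf"],2)) for d in eyes.spot_in(c,n)[:2]])
E
```

```text
19.2 [ 0.48998423 -0.24901809  0.51973403]
watermelon scene [([0.793, -0.116, 0.104], 0.58)]
watermelon top []
cantaloupe scene [([0.488, -0.197, 0.029], 0.59)]
cantaloupe top []
dragonfruit scene []
dragonfruit top []
kiwi scene []
kiwi top []
plate_top scene [([0.576, 0.216, 0.033], 0.85)]
plate_top top [([0.581, 0.224, 0.037], 0.91)]
```

View pics/st4.png

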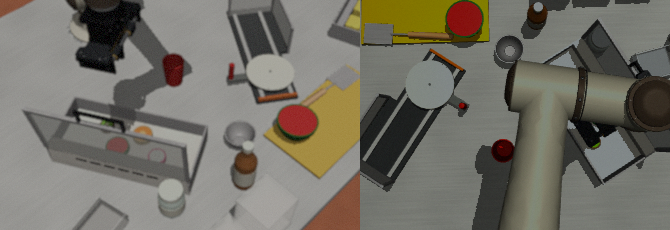

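```bash
cat >> h.py <<'E'
NAMES=["watermelon","cantaloupe","dragonfruit","kiwi"]
def slices(names=NAMES,z=.036,fn=None):
    s=sense();im=eyes.capture("wrist")
    if fn: cv2.imwrite(fn,im)
    for n in names:
        for d in eyes.outline_of("wrist",n)[:2]:
            m=d["mask"].astype('uint8');cs=cv2.findContours(m,0,2)[0]
            if not cs: continue
            (u,v),a,_=cv2.fitEllipse(max(cs,key=len)) if len(max(cs,key=len))>5 else ((0,0),(0,0),0)
            p=wbp((u,v),z,s);e=wbp((u+1,v),z,s)
            print(n,round(d["conf"],2),"px",(round(u),round(v)),"world",p.round(4),"diam mm",(np.array(a)*np.linalg.norm(e-p)*1e3).round(1))
E
python3 - <<'E'
from h import *
slices(fn="pics/w5.png")
print("plate",bp("top",(160,184),.036),"knob",bp("top",(193,205),.09))
for d in eyes.outline_of("top","plate_top")[:1]:
  m=d["mask"].astype('uint8');c=max(cv2.findContours(m,0,2)[0],key=cv2.contourArea);e=cv2.fitEllipse(c);print(e,bp("top",e[0],.036))
E
```

```text
watermelon 0.94 px (238, 128) world [ 0.4773 -0.286   0.036 ] diam mm [64.7 65.6]
cantaloupe 0.59 px (281, 166) world [ 0.4927 -0.2099  0.036 ] diam mm [56.3 57.1]
dragonfruit 0.86 px (239, 209) world [ 0.5766 -0.2289  0.036 ] diam mm [46.6 48.5]
kiwi 0.95 px (284, 85) world [ 0.3993 -0.2618  0.036 ] diam mm [42.  43.1]
plate [0.58746997 0.22935218 0.036     ] knob [0.51880088 0.1225276  0.09      ]
((164.27676391601562, 186.46702575683594), (46.16565704345703, 65.12738800048828), 115.35678100585938) [0.57959641 0.21642455 0.036     ]
```

View pics/w5.png

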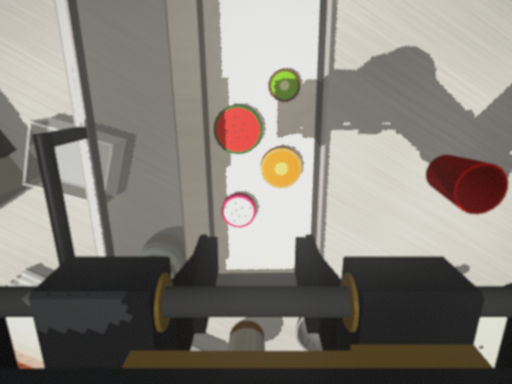

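Everything is visible without the lid: kiwi (284,85), watermelon (238,128), cantaloupe (281,166), dragonfruit (239,209). I'll turn the fingers to close along the box's y.

Emit:
jog_arm:
  increments:
    - [0,0,0,-0.98]
    - [0,0,0,-0.98]
    - [0,0,0,-0.98]
    - [0,0,0,-0.98]
    - [0,0,0,-0.98]
    - [0,0,0,-0.98]
    - [0,0,0,-0.98]
    - [0,0,0,-0.98]
    - [0,0,0,-0.98]
    - [0,0,0,-0.98]
  grip: 82

```text
time_s: 21.1
tcp_pos: [0.4911, -0.2499, 0.5194]
ee_rot: [[-0.255, -0.967, 0.0], [-0.967, 0.255, -0.0], [0.0, -0.0, -1.0]]
wrist_force: [0.2, -0.8, 0.2]
gripper_width: 0.941
gripper_force: 0.0
```

Emit:
jog_arm:
  increments:
    - [0,0,0,-0.98]
    - [0,0,0,-0.98]
    - [0,0,0,-0.98]
    - [0,0,0,-0.98]
    - [0,0,0,-0.98]
    - [0,0,0,-0.98]
    - [0,0,0,-0.98]
    - [0,0,0,-0.98]
    - [0,0,0,-0.98]
    - [0,0,0,-0.98]

```text
time_s: 22.1
tcp_pos: [0.4911, -0.2499, 0.5194]
ee_rot: [[0.502, -0.865, 0.0], [-0.865, -0.502, -0.0], [0.0, 0.0, -1.0]]
wrist_force: [0.6, -0.3, -0.4]
gripper_width: 0.942
gripper_force: 0.0
```

```bash
python3 - <<'E'
from h import *
go((.4785,-.2857,.12),30.2)
E
```

```text
t 22.1 grasp [ 0.4911 -0.2499  0.3559] yaw_y -149.8 shift/20mm [ 1.23  1.44 11.79]
turn units (tool z down -> sign flipped) -0.01 deg 0.0
```

Emit:
jog_arm:
  increments:
    - [0.12,0.14,1,0]
    - [0.12,0.14,1,0]
    - [0.12,0.14,1,0]
    - [0.12,0.14,1,0]
    - [0.12,0.14,1,0]
    - [0.12,0.14,1,0]
    - [0.12,0.14,1,0]
    - [0.12,0.15,1,0]
    - [0.12,0.15,1,0]
    - [0.15,0.16,0.7,0]

```text
time_s: 23.1
tcp_pos: [0.4782, -0.2856, 0.324]
ee_rot: [[0.5, -0.866, -0.002], [-0.866, -0.5, 0.001], [-0.001, 0.001, -1.0]]
wrist_force: [-0.2, -0.8, 0.1]
gripper_width: 0.944
gripper_force: 0.0
```

Emit:
jog_arm:
  increments:
    - [0,0,0,0]
    - [0,0,0,0]

```text
time_s: 23.3
tcp_pos: [0.4788, -0.2857, 0.3257]
ee_rot: [[0.5, -0.866, 0.0], [-0.866, -0.5, -0.0], [0.0, 0.0, -1.0]]
wrist_force: [-0.2, 0.8, -0.2]
gripper_width: 0.943
gripper_force: 0.0
```

```bash
python3 - <<'E'
from h import *
slices(fn="pics/w6.png")
go((.4785,-.2857,.042),30.2)
E
```

```text
watermelon 0.85 px (256, 189) world [ 0.4804 -0.2884  0.036 ] diam mm [64.2 64.5]
cantaloupe 0.77 px (200, 253) world [ 0.4941 -0.2143  0.036 ] diam mm [50.9 56.9]
dragonfruit 0.8 px (118, 189) world [ 0.5786 -0.2324  0.036 ] diam mm [48.4 52.5]
kiwi 0.88 px (318, 255) world [ 0.4042 -0.2641  0.036 ] diam mm [36.9 44. ]
t 23.6 grasp [ 0.479  -0.2856  0.1628] yaw_y -150.0 shift/20mm [-0.02  0.03  6.04]
turn units (tool z down -> sign flipped) -0.05 deg 0.2
```

Emit:
jog_arm:
  increments:
    - [0.1,0,0.8,0]
    - [0,0,1,0]
    - [0,0,1,0]
    - [0,0,1,0]
    - [0,0,1,0]
    - [0,0,0.7,0]
    - [0,0,0.4,0]
    - [0,0,0.14,0]
    - [0,0,0,0]
    - [0,0,0,0]

```text
time_s: 24.55
tcp_pos: [0.4799, -0.2875, 0.2054]
ee_rot: [[0.5, -0.866, 0.002], [-0.866, -0.5, -0.001], [0.001, -0.001, -1.0]]
wrist_force: [0.7, -0.4, 0.7]
gripper_width: 0.946
gripper_force: 0.0
```

Emit:
jog_arm:
  increments:
    - [0,0,0,0]
    - [0,0,0,0]
    - [0,0,0,0]
    - [0,0,0,0]
    - [0,0,0,0]
    - [0,0,0,0]
  grip: 0

```text
time_s: 25.15
tcp_pos: [0.4796, -0.2874, 0.205]
ee_rot: [[0.5, -0.866, 0.001], [-0.866, -0.5, -0.0], [0.0, -0.0, -1.0]]
wrist_force: [-0.5, 0.7, 3.3]
gripper_width: 0.751
gripper_force: 30.0
```

Emit:
jog_arm:
  increments:
    - [0,0,-0.2,0]
    - [0,0,-0.6,0]
    - [0,0,-1,0]
    - [0,0,-1,0]
    - [0,0,-1,0]
    - [0,0,-1,0]
    - [0,0,-1,0]
    - [0,0,-1,0]
    - [0,0,0,0]

```text
time_s: 26.05
tcp_pos: [0.4801, -0.2876, 0.3443]
ee_rot: [[0.5, -0.866, 0.007], [-0.866, -0.5, -0.003], [0.006, -0.005, -1.0]]
wrist_force: [-0.3, -0.9, -0.1]
gripper_width: 0.746
gripper_force: 30.0
```

```bash
python3 - <<'E'
from h import *
s=sense();go((.580,.2235,.2),30.2,s);print(s["gripper_width"]*87,s["gripper_force"])
slices(["watermelon"],z=.155,fn="pics/w7.png")
E
```

```text
t 26.1 grasp [ 0.4812 -0.2881  0.1808] yaw_y -150.0 shift/20mm [-19.67 -17.07  -0.99]
turn units (tool z down -> sign flipped) -0.04 deg 0.2
64.92094134128396 29.999894499778748
watermelon 0.94 px (256, 264) world [ 0.4761 -0.2795  0.155 ] diam mm [72.5 75.9]
```

Emit:
jog_arm:
  increments:
    - [-0.5,-0.37,-0.5,0]
    - [-1,-0.74,-0.5,0]
    - [-1,-0.74,0,0]
    - [-1,-0.74,0,0]
    - [-1,-0.74,0,0]
    - [-1,-0.74,0,0]
    - [-1,-0.74,0,0]
    - [-1,-0.74,0,0]
    - [-1,-0.74,0,0]
    - [-1,-0.74,0,0]

```text
time_s: 27.15
tcp_pos: [0.506, -0.0509, 0.3602]
ee_rot: [[0.5, -0.866, -0.002], [-0.866, -0.5, -0.0], [-0.001, 0.001, -1.0]]
wrist_force: [1.3, 0.4, -0.6]
gripper_width: 0.746
gripper_force: 30.0
```

Emit:
jog_arm:
  increments:
    - [-1,-0.74,0,0]
    - [-1,-0.74,0,0]
    - [-1,-0.74,0,0]
    - [-1,-0.74,0,0]
    - [-1,-0.74,0,0]
    - [-1,-0.74,0,0]
    - [-1,-0.74,0,0]
    - [-1,-0.74,0,0]
    - [-1,-0.74,0,0]
    - [-1,-0.74,0,0]

```text
time_s: 28.15
tcp_pos: [0.5341, 0.1962, 0.3601]
ee_rot: [[0.5, -0.866, -0.002], [-0.866, -0.5, -0.001], [0.0, 0.002, -1.0]]
wrist_force: [0.8, -0.4, -0.7]
gripper_width: 0.749
gripper_force: 30.0
```

Emit:
jog_arm:
  increments:
    - [-1,-0.74,0,0]
    - [-1,-0.74,0,0]
    - [-1,-0.74,0,0]
    - [-0.8,-0.6,0,0]
    - [-0.5,-0.4,0,0]
    - [0,0,0,0]
    - [0,0,0,0]
    - [0,0,0,0]

```text
time_s: 28.95
tcp_pos: [0.5475, 0.3004, 0.3606]
ee_rot: [[0.499, -0.867, -0.0], [-0.867, -0.499, -0.0], [0.0, 0.001, -1.0]]
wrist_force: [0.4, 0.9, -0.4]
gripper_width: 0.748
gripper_force: 30.0
```

```bash
python3 - <<'E'
from h import *
s=sense();go((.587,.231,.2),30.2,s);print(s["gripper_width"]*87,s["gripper_force"],s["joints"].round())
slices(["plate_top"],z=.036,fn="pics/w8.png")
for n in NAMES: print(n,[(np.round(d["centre"],3).tolist(),round(d["conf"],2)) for d in eyes.spot_in("scene",n)[:2]]) if 0 else None
E
```

```text
t 28.9 grasp [0.5474 0.3003 0.1971] yaw_y -150.1 shift/20mm [ 3.99  0.01 -0.15]
turn units (tool z down -> sign flipped) -0.06 deg 0.3
65.10396489836046 29.999734461307526 [ 44.  24.  -3.  -0. -63. -14.]
plate_top 0.95 px (277, 77) world [0.5773 0.2129 0.036 ] diam mm [141.9 216.8]
```

View pics/w8.png

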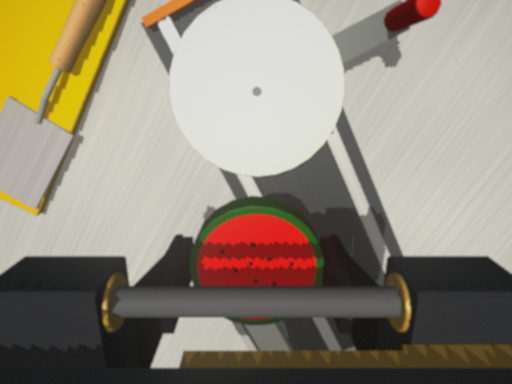

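The plate's centre dot is at (257,91). The watermelon is held level, centred near (257,260).

```bash
python3 - <<'E'
from h import *
s=sense();p=wbp((257,91),.036,s);print("plate",p);go((p[0],p[1],.0585),None,s)
im=cv2.imread("pics/w8.png");hsv=cv2.cvtColor(im,cv2.COLOR_BGR2HSV)
print("slice",wbp((257,260),.1916,s), wbp((257,198),.185,s))
E
```

```text
plate [0.58635213 0.23094761 0.036     ]
t 29.1 grasp [0.5475 0.3004 0.1973] yaw_y -150.1 shift/20mm [3.98 0.05 6.94]
slice [0.54867217 0.29726662 0.1916    ] [0.56330473 0.27181298 0.185     ]
```

Emit:
jog_arm:
  increments:
    - [0.5,0,0,0]
    - [0.9,0,0,0]
    - [1,0,0.4,0]
    - [0.9,0.03,0.6,0]
    - [0.62,0.02,0.8,0]
    - [0,0,1,0]
    - [0,0,1,0]
    - [0,0,1,0]
    - [0,0,1,0]
    - [0,0,0.6,0]

```text
time_s: 30.05
tcp_pos: [0.5858, 0.2312, 0.2301]
ee_rot: [[0.498, -0.867, -0.003], [-0.867, -0.498, -0.002], [0.0, 0.004, -1.0]]
wrist_force: [-0.8, 0.3, -0.6]
gripper_width: 0.745
gripper_force: 30.0
```

Emit:
jog_arm:
  increments:
    - [0,0,0.3,0]
    - [0,0,0.2,0]
    - [0,0,0.07,0]
    - [0,0,0,0]
    - [0,0,0,0]

```text
time_s: 30.55
tcp_pos: [0.586, 0.2331, 0.222]
ee_rot: [[0.5, -0.866, 0.001], [-0.866, -0.5, 0.001], [-0.0, -0.002, -1.0]]
wrist_force: [0.4, -0.4, -0.3]
gripper_width: 0.746
gripper_force: 30.0
```

Emit:
jog_arm:
  increments:
    - [0,0,0,0]
    - [0,0,0,0]
    - [0,0,0,0]
    - [0,0,0,0]
  grip: 82

```text
time_s: 30.95
tcp_pos: [0.5859, 0.2329, 0.2213]
ee_rot: [[0.5, -0.866, 0.0], [-0.866, -0.5, 0.0], [0.0, -0.0, -1.0]]
wrist_force: [-0.2, -0.2, -0.4]
gripper_width: 0.933
gripper_force: 0.0
```

Emit:
jog_arm:
  increments:
    - [0,0,-0.3,0]
    - [0,0,-0.7,0]
    - [0,0,-1,0]
    - [0,0,-1,0]
    - [0,0,-1,0]
    - [0,0,-1,0]
    - [-1,0,-1,0]
    - [-1,0,-1,0]
    - [-1,0,0,0]
    - [-1,0,0,0]

```text
time_s: 31.95
tcp_pos: [0.5455, 0.3027, 0.3638]
ee_rot: [[0.499, -0.866, 0.003], [-0.866, -0.499, 0.003], [-0.001, -0.004, -1.0]]
wrist_force: [-0.4, -0.8, -0.1]
gripper_width: 0.942
gripper_force: 0.0
```

```bash
python3 - <<'E'
from h import *
slices(["watermelon","plate_top"],z=.052,fn="pics/w9.png")
s=sense();go((.492,-.211,.2),30.2,s)
R,t=wcal(s);K=eyes.get_calibration("wrist")["camera_matrix"]
q=K@(R@np.array([.5865,.231,.052])+t);print("plate centre at z.052 px",q[:2]/q[2])
E
```

```text
watermelon 0.9 px (257, 90) world [0.5857 0.233  0.052 ] diam mm [64.6 67.3]
plate_top 0.64 px (280, 75) world [0.576 0.214 0.052] diam mm [133.1 204.6]
t 32.1 grasp [0.5456 0.3031 0.199 ] yaw_y -149.9 shift/20mm [20.9  15.2  -0.08]
turn units (tool z down -> sign flipped) -0.03 deg 0.1
plate centre at z.052 px [257.0804174   86.84970211]
```

Emit:
jog_arm:
  increments:
    - [0.5,0.36,0,0]
    - [1,0.73,0,0]
    - [1,0.73,0,0]
    - [1,0.73,0,0]
    - [1,0.73,0,0]
    - [1,0.73,0,0]
    - [1,0.73,0,0]
    - [1,0.73,0,0]
    - [1,0.73,0,0]
    - [1,0.73,0,0]
  grip: 74

```text
time_s: 33.1
tcp_pos: [0.5201, 0.0657, 0.3614]
ee_rot: [[0.498, -0.867, -0.0], [-0.867, -0.498, -0.0], [0.0, 0.0, -1.0]]
wrist_force: [0.0, -0.4, -0.1]
gripper_width: 0.853
gripper_force: 0.0
```

Emit:
jog_arm:
  increments:
    - [1,0.73,0,0]
    - [1,0.73,0,0]
    - [1,0.73,0,0]
    - [1,0.73,0,0]
    - [1,0.73,0,0]
    - [1,0.73,0,0]
    - [1,0.73,0,0]
    - [1,0.73,0,0]
    - [1,0.73,0,0]
    - [1,0.73,0,0]

```text
time_s: 34.1
tcp_pos: [0.4928, -0.1801, 0.3615]
ee_rot: [[0.498, -0.867, -0.0], [-0.867, -0.498, -0.0], [0.0, 0.0, -1.0]]
wrist_force: [0.8, 0.7, 0.2]
gripper_width: 0.849
gripper_force: 0.0
```

Emit:
jog_arm:
  increments:
    - [1,0.7,0.5,0]
    - [0.4,0.27,0.5,0]
    - [0,0,0,0]
    - [0,0,0,0]
    - [0,0,0,0]

```text
time_s: 34.6
tcp_pos: [0.4914, -0.2113, 0.3416]
ee_rot: [[0.5, -0.866, 0.001], [-0.866, -0.5, -0.0], [0.0, -0.0, -1.0]]
wrist_force: [-0.1, -0.8, -0.6]
gripper_width: 0.85
gripper_force: 0.0
```

```bash
python3 - <<'E'
from h import *
slices(fn="pics/w10.png")
s=sense();go((.494,-.2115,.0415),30.2,s);print(s["gripper_width"]*87)
E
```

```text
cantaloupe 0.86 px (251, 185) world [ 0.4959 -0.2111  0.036 ] diam mm [55.4 56.3]
dragonfruit 0.96 px (174, 116) world [ 0.5793 -0.2306  0.036 ] diam mm [49.  51.5]
kiwi 0.87 px (375, 187) world [ 0.4028 -0.2632  0.036 ] diam mm [40.9 43.8]
t 34.9 grasp [ 0.4916 -0.2112  0.178 ] yaw_y -150.0 shift/20mm [ 0.07 -0.09  6.83]
turn units (tool z down -> sign flipped) -0.04 deg 0.2
73.92665977460626
```

Emit:
jog_arm:
  increments:
    - [0.08,-0.15,0.8,0]
    - [0,0,1,0]
    - [0,0,1,0]
    - [0,0,1,0]
    - [0,0,1,0]
    - [0,0,0.9,0]
    - [0,0,0.6,0]
    - [0,0,0.35,0]
    - [0,0,0.17,0]
    - [0,0,0,0]

```text
time_s: 35.85
tcp_pos: [0.4949, -0.2116, 0.2048]
ee_rot: [[0.5, -0.866, 0.0], [-0.866, -0.5, -0.0], [0.0, -0.0, -1.0]]
wrist_force: [-0.2, 0.6, 0.3]
gripper_width: 0.848
gripper_force: 0.0
```

Emit:
jog_arm:
  increments:
    - [0,0,0,0]
    - [0,0,0,0]
    - [0,0,0,0]
    - [0,0,0,0]
    - [0,0,0,0]
    - [0,0,0,0]
  grip: 0

```text
time_s: 36.45
tcp_pos: [0.495, -0.2117, 0.2054]
ee_rot: [[0.5, -0.866, 0.001], [-0.866, -0.5, -0.0], [0.001, -0.001, -1.0]]
wrist_force: [-0.2, -0.1, 4.9]
gripper_width: 0.657
gripper_force: 30.0
```

Emit:
jog_arm:
  increments:
    - [0,0,-0.2,0]
    - [0,0,-0.6,0]
    - [0,0,-1,0]
    - [0,0,-1,0]
    - [0,0,-1,0]
    - [0,0,-1,0]
    - [0,0,-1,0]
    - [0,0,-1,0]
    - [0,0,-1,0]
    - [0,0,0,0]

```text
time_s: 37.45
tcp_pos: [0.4951, -0.2118, 0.3643]
ee_rot: [[0.5, -0.866, 0.007], [-0.866, -0.5, -0.002], [0.005, -0.005, -1.0]]
wrist_force: [0.0, -0.1, -0.5]
gripper_width: 0.654
gripper_force: 30.0
```

```bash
python3 - <<'E'
from h import *
s=sense();go((.5465,.3003,.2),30.2,s);print(s["gripper_width"]*87,s["gripper_force"])
E
```

```text
t 37.5 grasp [ 0.4962 -0.2121  0.2008] yaw_y -150.0 shift/20mm [-2.093e+01 -1.498e+01  2.000e-02]
turn units (tool z down -> sign flipped) -0.04 deg 0.2
56.93576907232599 29.99963343143463
```

Emit:
jog_arm:
  increments:
    - [-0.5,-0.36,0,0]
    - [-1,-0.72,0,0]
    - [-1,-0.72,0,0]
    - [-1,-0.72,0,0]
    - [-1,-0.72,0,0]
    - [-1,-0.72,0,0]
    - [-1,-0.72,0,0]
    - [-1,-0.72,0,0]
    - [-1,-0.72,0,0]
    - [-1,-0.72,0,0]

```text
time_s: 38.45
tcp_pos: [0.5176, 0.0229, 0.3593]
ee_rot: [[0.5, -0.866, -0.003], [-0.866, -0.5, -0.001], [-0.001, 0.003, -1.0]]
wrist_force: [0.7, 0.3, -0.3]
gripper_width: 0.657
gripper_force: 30.0
```

Emit:
jog_arm:
  increments:
    - [-1,-0.72,0,0]
    - [-1,-0.72,0,0]
    - [-1,-0.72,0,0]
    - [-1,-0.72,0,0]
    - [-1,-0.72,0,0]
    - [-1,-0.72,0,0]
    - [-1,-0.72,0,0]
    - [-1,-0.72,0,0]
    - [-1,-0.72,0,0]
    - [-1,-0.72,0,0]

```text
time_s: 39.45
tcp_pos: [0.5423, 0.2679, 0.359]
ee_rot: [[0.5, -0.866, -0.003], [-0.866, -0.5, -0.002], [0.0, 0.004, -1.0]]
wrist_force: [1.5, 0.3, -1.4]
gripper_width: 0.658
gripper_force: 30.0
```

Emit:
jog_arm:
  increments:
    - [-0.9,-0.62,0,0]
    - [-0.5,-0.3,0,0]
    - [0,0,0,0]
    - [0,0,0,0]
    - [0,0,0,0]

```text
time_s: 39.95
tcp_pos: [0.545, 0.299, 0.3608]
ee_rot: [[0.499, -0.867, -0.0], [-0.867, -0.499, -0.0], [0.0, 0.001, -1.0]]
wrist_force: [-1.0, -0.2, 0.1]
gripper_width: 0.654
gripper_force: 30.0
```

```bash
python3 - <<'E'
from h import *
s=sense();go((.5865,.231,.0745),30.2,s);print(s["gripper_width"]*87,s["gripper_force"])
slices(["watermelon"],z=.052,fn="pics/w11.png")
g=s["tcp_pos"][2]-.1635
slices(["cantaloupe"],z=g-.0055)
E
```

```text
t 40.0 grasp [0.5449 0.299  0.1973] yaw_y -150.1 shift/20mm [ 3.98 -0.11  6.14]
turn units (tool z down -> sign flipped) -0.06 deg 0.3
56.91554676598966 29.999497532844543
watermelon 0.86 px (253, 94) world [0.5857 0.2329 0.052 ] diam mm [64.2 67.7]
cantaloupe 0.95 px (257, 256) world [0.547  0.2941 0.1918] diam mm [48.4 55.4]
```

View pics/w11.png

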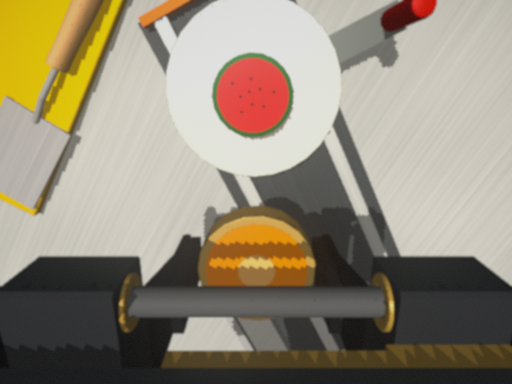

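The watermelon sits central on the plate at (253,94), and the cantaloupe is held level at (257,270). Placing it.

Emit:
jog_arm:
  increments:
    - [0.5,0,0,0]
    - [0.9,-0.03,0,0]
    - [1,-0.04,0,0]
    - [1,-0.04,0.2,0]
    - [0.64,0,0.5,0]
    - [0,0,0.9,0]
    - [0,0,1,0]
    - [0,0,1,0]
    - [0,0,1,0]
    - [0,0,0.7,0]

```text
time_s: 41.15
tcp_pos: [0.5873, 0.2299, 0.2525]
ee_rot: [[0.499, -0.867, -0.002], [-0.867, -0.499, -0.001], [-0.0, 0.003, -1.0]]
wrist_force: [0.4, -1.1, -1.2]
gripper_width: 0.662
gripper_force: 30.0
```

Emit:
jog_arm:
  increments:
    - [0,0,0.4,0]
    - [0,0,0.2,0]
    - [0,0,0.1,0]
    - [0,0,0.1,0]
    - [0,0,0.06,0]
    - [0,0,0,0]
    - [0,0,0,0]

```text
time_s: 41.85
tcp_pos: [0.5874, 0.2311, 0.2379]
ee_rot: [[0.5, -0.866, 0.001], [-0.866, -0.5, 0.0], [-0.0, -0.001, -1.0]]
wrist_force: [0.4, 0.0, -0.2]
gripper_width: 0.656
gripper_force: 30.0
```

Emit:
jog_arm:
  increments:
    - [0,0,0,0]
    - [0,0,0,0]
    - [0,0,0,0]
    - [0,0,0,0]
  grip: 74

```text
time_s: 42.25
tcp_pos: [0.5874, 0.231, 0.2376]
ee_rot: [[0.5, -0.866, 0.0], [-0.866, -0.5, 0.0], [0.0, -0.0, -1.0]]
wrist_force: [0.4, 1.0, 0.3]
gripper_width: 0.834
gripper_force: 0.0
```

Emit:
jog_arm:
  increments:
    - [0,0,-0.3,0]
    - [0,0,-0.7,0]
    - [0,0,-1,0]
    - [0,0,-1,0]
    - [0,0,-1,0]
    - [0,0,-1,0]
    - [-1,0,-1,0]
    - [-1,0,-0.2,0]
    - [-1,0,0,0]
    - [-1,0,0,0]

```text
time_s: 43.25
tcp_pos: [0.547, 0.3008, 0.3636]
ee_rot: [[0.499, -0.866, 0.002], [-0.866, -0.499, 0.002], [-0.0, -0.003, -1.0]]
wrist_force: [0.3, -0.0, -0.1]
gripper_width: 0.85
gripper_force: 0.0
```

```bash
python3 - <<'E'
from h import *
slices(["watermelon"],z=.052,fn="pics/w12.png")
slices(["cantaloupe"],z=.068)
s=sense();go((.5645,-.206,.18),30.2,s)
E
```

```text
watermelon 0.64 px (256, 91) world [0.5869 0.2324 0.052 ] diam mm [63.4 68.3]
cantaloupe 0.93 px (258, 90) world [0.5862 0.232  0.068 ] diam mm [55.8 59.4]
cantaloupe 0.74 px (48, 114) world [0.7191 0.3293 0.068 ] diam mm [ 56.6 158.6]
t 43.5 grasp [0.5475 0.3005 0.1991] yaw_y -150.0 shift/20mm [22.36 11.93  0.94]
turn units (tool z down -> sign flipped) -0.04 deg 0.2
```

Emit:
jog_arm:
  increments:
    - [0.5,0.25,0,0]
    - [1,0.5,0,0]
    - [1,0.5,0,0]
    - [1,0.5,0,0]
    - [1,0.5,0,0]
    - [1,0.5,0,0]
    - [1,0.5,0,0]
    - [1,0.5,0,0]
    - [1,0.5,0,0]
    - [1,0.5,0,0]
  grip: 66

```text
time_s: 44.45
tcp_pos: [0.5596, 0.0849, 0.3617]
ee_rot: [[0.498, -0.867, -0.0], [-0.867, -0.498, -0.0], [0.0, 0.001, -1.0]]
wrist_force: [-0.3, -0.4, -0.6]
gripper_width: 0.755
gripper_force: 0.0
```

Emit:
jog_arm:
  increments:
    - [1,0.5,0,0]
    - [1,0.5,0,0]
    - [1,0.5,0,0]
    - [1,0.5,0,0]
    - [1,0.5,0,0]
    - [1,0.5,0,0]
    - [1,0.5,0,0]
    - [1,0.5,0,0]
    - [1,0.5,0,0]
    - [1,0.5,0,0]

```text
time_s: 45.45
tcp_pos: [0.5719, -0.138, 0.3617]
ee_rot: [[0.498, -0.867, -0.001], [-0.867, -0.498, -0.0], [-0.0, 0.001, -1.0]]
wrist_force: [-0.5, 0.4, -0.3]
gripper_width: 0.756
gripper_force: 0.0
```

Emit:
jog_arm:
  increments:
    - [1,0.5,0,0]
    - [1,0.5,0,0]
    - [1,0.5,0.5,0]
    - [0.8,0.4,0.5,0]
    - [0.4,0.25,0,0]
    - [0,0,0,0]
    - [0,0,0,0]
    - [0,0,0,0]

```text
time_s: 46.25
tcp_pos: [0.5781, -0.2286, 0.3421]
ee_rot: [[0.5, -0.866, 0.001], [-0.866, -0.5, -0.0], [0.0, -0.001, -1.0]]
wrist_force: [-0.7, 0.8, -0.2]
gripper_width: 0.758
gripper_force: 0.0
```

```bash
python3 - <<'E'
from h import *
slices(["dragonfruit","kiwi"],fn="pics/w13.png")
s=sense();go((.5785,-.2305,.0415),30.2,s);print(s["gripper_width"]*87)
E
```

```text
dragonfruit 0.97 px (255, 184) world [ 0.5808 -0.2306  0.036 ] diam mm [47.9 49.4]
dragonfruit 0.54 px (239, 50) world [ 0.6447 -0.317   0.036 ] diam mm [ 85.9 973. ]
kiwi 0.96 px (479, 229) world [ 0.3853 -0.2947  0.036 ] diam mm [40.3 48.4]
t 46.4 grasp [ 0.5783 -0.2284  0.1785] yaw_y -150.0 shift/20mm [0.09 0.05 6.85]
turn units (tool z down -> sign flipped) -0.04 deg 0.2
65.56432933664894
```

Emit:
jog_arm:
  increments:
    - [0.13,-0.02,0.8,0]
    - [0,0,1,0]
    - [0,0,1,0]
    - [0,0,1,0]
    - [0,0,1,0]
    - [0,0,0.9,0]
    - [0,0,0.6,0]
    - [0,0,0.35,0]
    - [0,0,0.2,0]
    - [0,0,0,0]

```text
time_s: 47.4
tcp_pos: [0.5798, -0.2312, 0.2046]
ee_rot: [[0.5, -0.866, 0.0], [-0.866, -0.5, -0.0], [0.0, -0.0, -1.0]]
wrist_force: [0.6, 0.3, 0.9]
gripper_width: 0.761
gripper_force: 0.0
```

Emit:
jog_arm:
  increments:
    - [0,0,0,0]
    - [0,0,0,0]
    - [0,0,0,0]
    - [0,0,0,0]
    - [0,0,0,0]
    - [0,0,0,0]
  grip: 0

```text
time_s: 48.0
tcp_pos: [0.5799, -0.2313, 0.2052]
ee_rot: [[0.5, -0.866, 0.001], [-0.866, -0.5, -0.0], [0.001, -0.001, -1.0]]
wrist_force: [0.1, 0.4, 3.6]
gripper_width: 0.567
gripper_force: 30.0
```

Emit:
jog_arm:
  increments:
    - [0,0,-0.2,0]
    - [0,0,-0.6,0]
    - [0,0,-1,0]
    - [0,0,-1,0]
    - [0,0,-1,0]
    - [0,0,-1,0]
    - [0,0,-1,0]
    - [0,0,-1,0]
    - [0,0,-1,0]
    - [0,0,0,0]

```text
time_s: 49.0
tcp_pos: [0.5801, -0.2314, 0.3646]
ee_rot: [[0.5, -0.866, 0.007], [-0.866, -0.5, -0.002], [0.005, -0.005, -1.0]]
wrist_force: [0.1, -0.9, 0.5]
gripper_width: 0.565
gripper_force: 30.0
```

```bash
python3 - <<'E'
from h import *
s=sense();go((.5465,.3003,.2),30.2,s);print(s["gripper_width"]*87,s["gripper_force"])
E
```

```text
t 49.0 grasp [ 0.5812 -0.2318  0.2012] yaw_y -150.0 shift/20mm [-2.391e+01 -1.180e+01 -1.000e-02]
turn units (tool z down -> sign flipped) -0.04 deg 0.2
49.17293965603811 29.999751448631287
```

Emit:
jog_arm:
  increments:
    - [-0.5,-0.25,0,0]
    - [-1,-0.5,0,0]
    - [-1,-0.5,0,0]
    - [-1,-0.5,0,0]
    - [-1,-0.5,0,0]
    - [-1,-0.5,0,0]
    - [-1,-0.5,0,0]
    - [-1,-0.5,0,0]
    - [-1,-0.5,0,0]
    - [-1,-0.5,0,0]

```text
time_s: 50.0
tcp_pos: [0.5662, -0.0177, 0.359]
ee_rot: [[0.5, -0.866, -0.003], [-0.866, -0.5, -0.0], [-0.001, 0.003, -1.0]]
wrist_force: [0.1, 0.6, -0.4]
gripper_width: 0.568
gripper_force: 30.0
```

Emit:
jog_arm:
  increments:
    - [-1,-0.5,0,0]
    - [-1,-0.5,0,0]
    - [-1,-0.5,0,0]
    - [-1,-0.5,0,0]
    - [-1,-0.5,0,0]
    - [-1,-0.5,0,0]
    - [-1,-0.5,0,0]
    - [-1,-0.5,0,0]
    - [-1,-0.5,0,0]
    - [-1,-0.5,0,0]

```text
time_s: 51.0
tcp_pos: [0.5527, 0.2052, 0.359]
ee_rot: [[0.5, -0.866, -0.003], [-0.866, -0.5, -0.001], [-0.0, 0.003, -1.0]]
wrist_force: [-0.5, -1.0, -1.2]
gripper_width: 0.566
gripper_force: 30.0
```

Emit:
jog_arm:
  increments:
    - [-1,-0.5,0,0]
    - [-1,-0.5,0,0]
    - [-1,-0.4,0,0]
    - [-0.9,-0.4,0,0]
    - [-0.4,-0.2,0,0]
    - [0,0,0,0]
    - [0,0,0,0]
    - [0,0,0,0]

```text
time_s: 51.8
tcp_pos: [0.5455, 0.2977, 0.3605]
ee_rot: [[0.499, -0.867, -0.0], [-0.867, -0.499, -0.0], [0.0, 0.0, -1.0]]
wrist_force: [0.7, -0.2, -0.7]
gripper_width: 0.565
gripper_force: 30.0
```

```bash
python3 - <<'E'
from h import *
s=sense();go((.5865,.231,.0900),30.2,s);print(s["gripper_width"]*87,s["gripper_force"])
slices(["cantaloupe"],z=.068,fn="pics/w14.png")
slices(["dragonfruit"],z=s["tcp_pos"][2]-.1635-.0055)
E
```

```text
t 51.8 grasp [0.5455 0.2976 0.197 ] yaw_y -150.1 shift/20mm [ 3.91 -0.12  5.35]
turn units (tool z down -> sign flipped) -0.06 deg 0.3
49.122948277516 29.99956101179123
cantaloupe 0.93 px (252, 95) world [0.5864 0.2323 0.068 ] diam mm [56.7 58.4]
dragonfruit 0.58 px (257, 266) world [0.5451 0.2975 0.1915] diam mm [48.3 52.6]
```

View pics/w14.png

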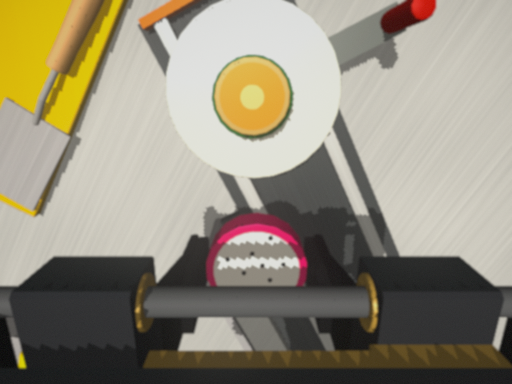

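The tower so far is concentric at (252,95), and the dragonfruit is centred between the pads.

Emit:
jog_arm:
  increments:
    - [0.5,0,0,0]
    - [0.9,-0.04,0,0]
    - [1,-0.04,0,0]
    - [1,-0.04,0.1,0]
    - [0.55,0,0.5,0]
    - [0,0,0.8,0]
    - [0,0,0.9,0]
    - [0,0,0.9,0]
    - [0,0,0.8,0]
    - [0,0,0.5,0]

```text
time_s: 53.0
tcp_pos: [0.5869, 0.2303, 0.2684]
ee_rot: [[0.499, -0.867, -0.003], [-0.867, -0.499, -0.001], [-0.0, 0.003, -1.0]]
wrist_force: [-0.9, 0.1, -1.0]
gripper_width: 0.563
gripper_force: 30.0
```

Emit:
jog_arm:
  increments:
    - [0,0,0.3,0]
    - [0,0,0.2,0]
    - [0,0,0.15,0]
    - [0,0,0.1,0]
    - [0,0,0.1,0]
    - [0,0,0,0]
    - [0,0,0,0]

```text
time_s: 53.7
tcp_pos: [0.5871, 0.2313, 0.2538]
ee_rot: [[0.5, -0.866, 0.0], [-0.866, -0.5, 0.0], [0.0, -0.001, -1.0]]
wrist_force: [1.4, 1.0, -0.2]
gripper_width: 0.566
gripper_force: 30.0
```

Emit:
jog_arm:
  increments:
    - [0,0,0,0]
    - [0,0,0,0]
    - [0,0,0,0]
    - [0,0,0,0]
  grip: 66

```text
time_s: 54.1
tcp_pos: [0.587, 0.2313, 0.2537]
ee_rot: [[0.499, -0.866, 0.0], [-0.866, -0.499, 0.0], [0.0, -0.0, -1.0]]
wrist_force: [-0.9, 0.6, 0.4]
gripper_width: 0.746
gripper_force: 0.0
```

Emit:
jog_arm:
  increments:
    - [0,0,-0.3,0]
    - [0,0,-0.7,0]
    - [0,0,-1,0]
    - [0,0,-1,0]
    - [0,0,-1,0]
    - [-0.5,0,-1,0]
    - [-1,0,-0.4,0]
    - [-1,0,0,0]
    - [-1,0,0,0]
    - [-0.5,0,0,0]

```text
time_s: 55.1
tcp_pos: [0.5464, 0.3016, 0.3632]
ee_rot: [[0.501, -0.866, 0.002], [-0.866, -0.501, 0.001], [-0.0, -0.002, -1.0]]
wrist_force: [1.0, 0.3, 0.7]
gripper_width: 0.759
gripper_force: 0.0
```

```bash
python3 - <<'E'
from h import *
slices(["dragonfruit"],z=.084,fn="pics/w15.png")
s=sense();go((.395,-.28,.178),30.2,s)
E
```

```text
dragonfruit 0.75 px (257, 92) world [0.5857 0.2326 0.084 ] diam mm [48.4 50.8]
t 55.2 grasp [0.5467 0.3015 0.199 ] yaw_y -149.9 shift/20mm [21.36 21.14  1.02]
turn units (tool z down -> sign flipped) -0.03 deg 0.1
```

Emit:
jog_arm:
  increments:
    - [0.5,0.5,0,0]
    - [1,1,0,0]
    - [1,1,0,0]
    - [1,1,0,0]
    - [1,1,0,0]
    - [1,1,0,0]
    - [1,1,0,0]
    - [1,1,0,0]
    - [1,1,0,0]
    - [1,1,0,0]
  grip: 58

```text
time_s: 56.2
tcp_pos: [0.4764, 0.0385, 0.3618]
ee_rot: [[0.498, -0.867, -0.0], [-0.867, -0.498, -0.0], [0.0, 0.0, -1.0]]
wrist_force: [0.5, 0.7, -0.1]
gripper_width: 0.669
gripper_force: 0.0
```

Emit:
jog_arm:
  increments:
    - [1,1,0,0]
    - [1,1,0,0]
    - [1,1,0,0]
    - [1,1,0,0]
    - [1,1,0,0]
    - [1,1,0,0]
    - [1,1,0,0]
    - [1,1,0,0]
    - [1,1,0,0]
    - [1,1,0,0]

```text
time_s: 57.2
tcp_pos: [0.4022, -0.2341, 0.3618]
ee_rot: [[0.498, -0.867, -0.0], [-0.867, -0.498, -0.0], [0.0, 0.0, -1.0]]
wrist_force: [1.2, -0.2, 0.8]
gripper_width: 0.667
gripper_force: 0.0
```

Emit:
jog_arm:
  increments:
    - [1,1,0,0]
    - [0.8,0.6,0,0]
    - [0,0,0,0]
    - [0,0,0,0]
    - [0,0,0,0]

```text
time_s: 57.7
tcp_pos: [0.3937, -0.2791, 0.3616]
ee_rot: [[0.499, -0.866, -0.0], [-0.866, -0.499, 0.0], [-0.0, 0.0, -1.0]]
wrist_force: [0.5, -0.5, 0.7]
gripper_width: 0.668
gripper_force: 0.0
```

```bash
python3 - <<'E'
from h import *
slices(["kiwi"],fn="pics/w16.png")
s=sense();go((.395,-.28,.0415),30.2,s);print(s["gripper_width"]*87)
E
```

```text
kiwi 0.93 px (278, 173) world [ 0.3805 -0.2961  0.036 ] diam mm [40.6 41.5]
t 57.8 grasp [ 0.3941 -0.2788  0.1982] yaw_y -150.0 shift/20mm [ 0.07 -0.01  7.83]
turn units (tool z down -> sign flipped) -0.04 deg 0.2
57.57926675156407
```

View pics/w16.png

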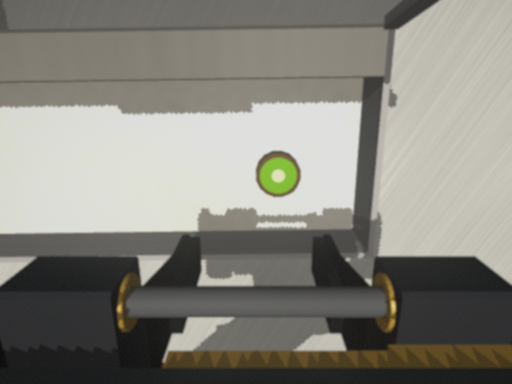

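The kiwi was knocked to (278,173). It is still flat and clear of the walls, so I'll pick it there.

Emit:
jog_arm:
  increments:
    - [0.41,1,0.3,0]
    - [0,0,1,0]
    - [0,0,1,0]
    - [0,0,1,0]
    - [0,0,1,0]
    - [0,0,1,0]
    - [0,0,0.9,0]
    - [0,0,0.8,0]
    - [0,0,0.5,0]
    - [0,0,0.33,0]

```text
time_s: 58.8
tcp_pos: [0.3812, -0.2959, 0.2044]
ee_rot: [[0.5, -0.866, -0.001], [-0.866, -0.5, 0.0], [-0.001, 0.001, -1.0]]
wrist_force: [-0.1, 0.9, 0.5]
gripper_width: 0.665
gripper_force: 0.0
```

Emit:
jog_arm:
  increments:
    - [0,0,0,0]
    - [0,0,0,0]
    - [0,0,0,0]
    - [0,0,0,0]
    - [0,0,0,0]
    - [0,0,0,0]
  grip: 0

```text
time_s: 59.4
tcp_pos: [0.3813, -0.2965, 0.2056]
ee_rot: [[0.5, -0.866, 0.001], [-0.866, -0.5, -0.001], [0.001, -0.001, -1.0]]
wrist_force: [-0.9, 0.9, 4.1]
gripper_width: 0.474
gripper_force: 30.0
```

Emit:
jog_arm:
  increments:
    - [0,0,-0.2,0]
    - [0,0,-0.6,0]
    - [0,0,-1,0]
    - [0,0,-1,0]
    - [0,0,-1,0]
    - [0,0,-1,0]
    - [0,0,-1,0]
    - [0,0,-1,0]
    - [0,0,-1,0]
    - [0,0,0,0]

```text
time_s: 60.4
tcp_pos: [0.3814, -0.2966, 0.3636]
ee_rot: [[0.5, -0.866, 0.005], [-0.866, -0.5, -0.003], [0.005, -0.003, -1.0]]
wrist_force: [-0.8, -0.2, 0.5]
gripper_width: 0.467
gripper_force: 30.0
```

```bash
python3 - <<'E'
from h import *
s=sense();go((.5465,.3003,.2),30.2,s);print(s["gripper_width"]*87,s["gripper_force"])
E
```

```text
t 60.4 grasp [ 0.3823 -0.2971  0.2001] yaw_y -150.0 shift/20mm [-21.77 -22.04  -0.03]
turn units (tool z down -> sign flipped) -0.05 deg 0.2
40.61372419993748 29.99987304210663
```

Emit:
jog_arm:
  increments:
    - [-0.5,-0.5,0,0]
    - [-1,-1,0,0]
    - [-1,-1,0,0]
    - [-1,-1,0,0]
    - [-1,-1,0,0]
    - [-1,-1,0,0]
    - [-1,-1,0,0]
    - [-1,-1,0,0]
    - [-1,-1,0,0]
    - [-1,-1,0,0]

```text
time_s: 61.4
tcp_pos: [0.4504, -0.0358, 0.3598]
ee_rot: [[0.499, -0.866, -0.002], [-0.866, -0.499, -0.0], [-0.001, 0.002, -1.0]]
wrist_force: [0.3, -0.4, 0.5]
gripper_width: 0.472
gripper_force: 30.0
```

Emit:
jog_arm:
  increments:
    - [-1,-1,0,0]
    - [-1,-1,0,0]
    - [-1,-1,0,0]
    - [-1,-1,0,0]
    - [-1,-1,0,0]
    - [-1,-1,0,0]
    - [-1,-1,0,0]
    - [-1,-1,0,0]
    - [-1,-1,0,0]
    - [-1,-1,0,0]

```text
time_s: 62.4
tcp_pos: [0.524, 0.2372, 0.3595]
ee_rot: [[0.499, -0.866, -0.002], [-0.866, -0.499, -0.001], [-0.0, 0.003, -1.0]]
wrist_force: [-0.5, 1.1, -0.7]
gripper_width: 0.474
gripper_force: 30.0
```

Emit:
jog_arm:
  increments:
    - [-1,-1,0,0]
    - [-0.8,-1,0,0]
    - [-0.5,-0.5,0,0]
    - [0,0,0,0]
    - [0,0,0,0]
    - [0,0,0,0]

```text
time_s: 63.0
tcp_pos: [0.5441, 0.3001, 0.3608]
ee_rot: [[0.499, -0.867, -0.001], [-0.867, -0.499, -0.001], [0.0, 0.001, -1.0]]
wrist_force: [0.1, 0.6, 0.3]
gripper_width: 0.474
gripper_force: 30.0
```

```bash
python3 - <<'E'
from h import *
s=sense();go((.5865,.2315,.1060),30.2,s);print(s["gripper_width"]*87,s["gripper_force"])
slices(["dragonfruit"],z=.084,fn="pics/w17.png")
slices(["kiwi"],z=s["tcp_pos"][2]-.1635-.0055)
E
```

```text
t 63.0 grasp [0.5439 0.3    0.1973] yaw_y -150.1 shift/20mm [ 4.03 -0.14  4.56]
turn units (tool z down -> sign flipped) -0.06 deg 0.3
41.24985810775785 29.999881088733673
dragonfruit 0.62 px (252, 92) world [0.5857 0.2326 0.084 ] diam mm [49.3 50.8]
kiwi 0.96 px (257, 260) world [0.5453 0.2972 0.1918] diam mm [36.6 40.6]
```

View pics/w17.png

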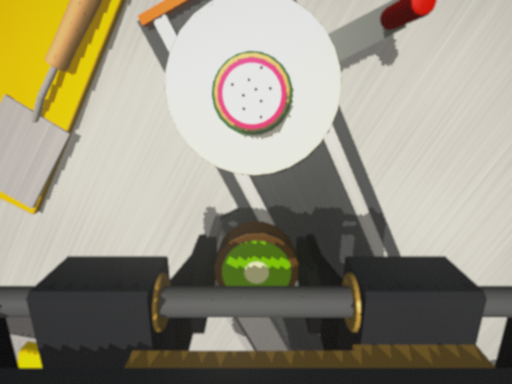

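The three stacked slices are concentric at (252,92) and the kiwi is held centred at (257,268). Placing it.

Emit:
jog_arm:
  increments:
    - [0.5,0,0,0]
    - [0.9,-0.04,0,0]
    - [1,-0.05,0,0]
    - [1,-0.05,0,0]
    - [0.63,0,0.3,0]
    - [0,0,0.6,0]
    - [0,0,0.8,0]
    - [0,0,0.8,0]
    - [0,0,0.7,0]
    - [0,0,0.5,0]

```text
time_s: 64.2
tcp_pos: [0.5866, 0.2327, 0.2849]
ee_rot: [[0.5, -0.866, -0.002], [-0.866, -0.5, -0.001], [-0.0, 0.003, -1.0]]
wrist_force: [0.4, -0.2, -0.5]
gripper_width: 0.469
gripper_force: 30.0
```

Emit:
jog_arm:
  increments:
    - [0,0,0.3,0]
    - [0,0,0.2,0]
    - [0,0,0.15,0]
    - [0,0,0.1,0]
    - [0,0,0.1,0]
    - [0,0,0,0]
    - [0,0,0,0]

```text
time_s: 64.9
tcp_pos: [0.5872, 0.2327, 0.2702]
ee_rot: [[0.499, -0.866, 0.0], [-0.866, -0.499, 0.0], [0.0, -0.0, -1.0]]
wrist_force: [0.4, 0.4, 0.6]
gripper_width: 0.469
gripper_force: 30.0
```

Emit:
jog_arm:
  increments:
    - [0,0,0,0]
    - [0,0,0,0]
    - [0,0,0,0]
    - [0,0,0,0]
  grip: 60

```text
time_s: 65.3
tcp_pos: [0.5871, 0.2327, 0.27]
ee_rot: [[0.5, -0.866, 0.0], [-0.866, -0.5, 0.0], [0.0, -0.0, -1.0]]
wrist_force: [-0.1, 0.5, -1.0]
gripper_width: 0.672
gripper_force: 0.0
```

Emit:
jog_arm:
  increments:
    - [0,0,-0.3,0]
    - [0,0,-0.7,0]
    - [0,0,-1,0]
    - [0,0,-1,0]
    - [0,0,-1,0]
    - [-0.5,0,-0.6,0]
    - [-1,0,0,0]
    - [-1,0,0,0]
    - [-1,0,0,0]
    - [-0.5,0,0,0]

```text
time_s: 66.3
tcp_pos: [0.5461, 0.3035, 0.3626]
ee_rot: [[0.501, -0.866, 0.0], [-0.866, -0.501, 0.001], [-0.0, -0.001, -1.0]]
wrist_force: [-0.0, 1.0, 0.3]
gripper_width: 0.689
gripper_force: 0.0
```

```bash
python3 - <<'E'
from h import *
slices(["kiwi"],z=.1,fn="pics/w18.png")
slices(["dragonfruit","cantaloupe","watermelon"],z=.06)
s=sense();go((.55,-.35,.39),120.1,s);print(s["joints"].round())
E
```

```text
kiwi 0.76 px (257, 93) world [0.5855 0.2348 0.1   ] diam mm [40.6 42.4]
dragonfruit 0.74 px (257, 91) world [0.5854 0.234  0.06  ] diam mm [51.2 55.6]
cantaloupe 0.6 px (258, 89) world [0.586  0.2326 0.06  ] diam mm [56.8 58.9]
watermelon 0.88 px (258, 90) world [0.5859 0.2327 0.06  ] diam mm [61.1 64.2]
watermelon 0.37 px (257, 93) world [0.5849 0.2354 0.06  ] diam mm [47.3 48.9]
t 66.6 grasp [0.5474 0.3014 0.1985] yaw_y -150.1 shift/20mm [28.3  16.14 -9.57]
turn units (tool z down -> sign flipped) 19.6 deg -89.8
[ 44.  24.  -3.   0. -63. -14.]
```

View pics/w18.png

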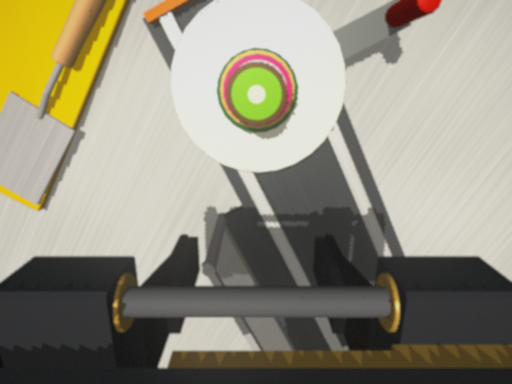

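The tower is complete and concentric at (257,93). Next I'll close the lid by taking its handle again and reversing the arc.

Emit:
jog_arm:
  increments:
    - [0,0,-1,0.98]
    - [0,0,-1,0.98]
    - [0,0,-1,0.98]
    - [0,0,-1,0.98]
    - [0,0,-1,0.98]
    - [0,0,-1,0.98]
    - [0,0,-1,0.98]
    - [0,0,-1,0.98]
    - [0,0,-1,0.98]
    - [0,0,-1,0.98]
  grip: 40

```text
time_s: 67.6
tcp_pos: [0.5475, 0.3011, 0.5628]
ee_rot: [[-0.262, -0.965, -0.0], [-0.965, 0.262, -0.0], [0.0, 0.0, -1.0]]
wrist_force: [1.3, 0.0, 0.8]
gripper_width: 0.462
gripper_force: 0.0
```

Emit:
jog_arm:
  increments:
    - [0,0,0,0.98]
    - [0,0,0,0.98]
    - [0,0,0,0.98]
    - [0,0,0,0.98]
    - [0,0,0,0.98]
    - [0,0,0,0.98]
    - [0,0,0,0.98]
    - [0,0,0,0.98]
    - [0,0,0,0.98]
    - [0,0,0,0.98]

```text
time_s: 68.6
tcp_pos: [0.5476, 0.3011, 0.5618]
ee_rot: [[-0.867, -0.498, -0.0], [-0.498, 0.867, -0.0], [0.0, -0.0, -1.0]]
wrist_force: [0.7, -0.4, 0.4]
gripper_width: 0.459
gripper_force: 0.0
```

```bash
python3 - <<'E'
from h import *
s=sense();go((.5545,-.356,.39),120.1,s);print(s["joints"].round())
E
```

```text
t 68.6 grasp [0.5476 0.3011 0.3983] yaw_y 119.9 shift/20mm [ 16.06 -28.67   0.42]
turn units (tool z down -> sign flipped) -0.05 deg 0.2
[  44.   19.   18.    0.  -89. -104.]
```

Emit:
jog_arm:
  increments:
    - [0.55,-1,0,0]
    - [0.55,-1,0,0]
    - [0.55,-1,0,0]
    - [0.55,-1,0,0]
    - [0.55,-1,0,0]
    - [0.55,-1,0,0]
    - [0.55,-1,0,0]
    - [0.55,-1,0,0]
    - [0.55,-1,0,0]
    - [0.55,-1,0,0]

```text
time_s: 69.6
tcp_pos: [0.5517, 0.0709, 0.5625]
ee_rot: [[-0.865, -0.501, 0.001], [-0.501, 0.865, 0.0], [-0.001, -0.0, -1.0]]
wrist_force: [-0.0, 0.7, -0.3]
gripper_width: 0.457
gripper_force: 0.0
```

Emit:
jog_arm:
  increments:
    - [0.55,-1,0,0]
    - [0.55,-1,0,0]
    - [0.55,-1,0,0]
    - [0.55,-1,0,0]
    - [0.55,-1,0,0]
    - [0.55,-1,0,0]
    - [0.55,-1,0,0]
    - [0.55,-1,0,0]
    - [0.55,-1,0,0]
    - [0.55,-1,0,0]

```text
time_s: 70.6
tcp_pos: [0.5562, -0.157, 0.5625]
ee_rot: [[-0.865, -0.501, 0.001], [-0.501, 0.865, -0.0], [-0.0, -0.0, -1.0]]
wrist_force: [1.1, 0.5, -0.2]
gripper_width: 0.46
gripper_force: 0.0
```

Emit:
jog_arm:
  increments:
    - [0.56,-1,0,0]
    - [0.56,-1,0,0]
    - [0.56,-1,0,0]
    - [0.56,-1,0,0]
    - [0.56,-1,0,0]
    - [0.57,-1,0,0]
    - [0.57,-1,0,0]
    - [0.57,-1,0,0]
    - [0.5,-0.6,0,0]
    - [0,0,0,0]

```text
time_s: 71.6
tcp_pos: [0.5558, -0.356, 0.5617]
ee_rot: [[-0.867, -0.499, -0.001], [-0.499, 0.867, -0.0], [0.001, 0.0, -1.0]]
wrist_force: [0.0, 0.9, 0.3]
gripper_width: 0.453
gripper_force: 0.0
```

Emit:
jog_arm:
  increments:
    - [0,0,0,0]
    - [0,0,0,0]

```text
time_s: 71.8
tcp_pos: [0.5569, -0.353, 0.5624]
ee_rot: [[-0.865, -0.502, 0.0], [-0.502, 0.865, -0.0], [-0.0, -0.0, -1.0]]
wrist_force: [-0.1, -0.7, -0.1]
gripper_width: 0.461
gripper_force: 0.0
```

```bash
python3 - <<'E'
from h import *
s=sense();go((.5548,-.3565,.296),120.1,s);print(s["joints"].round())
im=eyes.capture("wrist")
R,t=wcal(s);K=eyes.get_calibration("wrist")["camera_matrix"]
u=np.array([.864,.503,0])*.05
for p in ((.555,-.357,.296)+u,(.555,-.357,.296)-u):
  q=K@(R@p+t);q=q[:2]/q[2];print(q);cv2.circle(im,tuple(int(v) for v in q),4,(255,0,255),1)
cv2.imwrite("pics/w19.png",im)
E
```

```text
t 71.8 grasp [ 0.557  -0.353   0.3989] yaw_y 120.2 shift/20mm [ 0.18 -0.09  5.14]
turn units (tool z down -> sign flipped) 0.01 deg -0.1
[-18.  23.  23.  -0. -91. -41.]
[253.18212805 256.95182269]
[252.64608673 130.12719368]
```

View pics/w19.png

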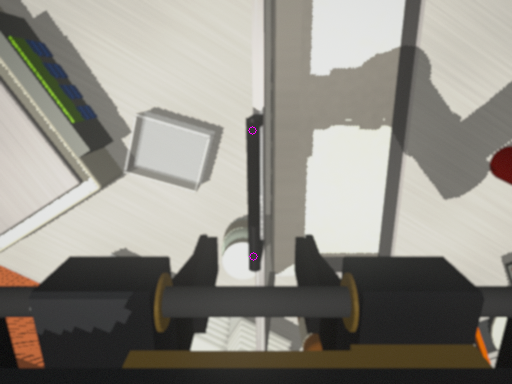

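The bar is at column 253, rows 118–268, between the fingers as predicted. I'll descend, grip and reverse the arc, with no more pictures viewed.

Emit:
jog_arm:
  increments:
    - [0,-0.08,0.6,0]
    - [0,0,0.8,0]
    - [0,0,0.8,0]
    - [0,0,0.8,0]
    - [0,0,0.8,0]
    - [0,0,0.7,0]
    - [0,0,0.5,0]
    - [0,0,0.15,0]
    - [0,0,0,0]

```text
time_s: 72.75
tcp_pos: [0.5582, -0.3546, 0.4585]
ee_rot: [[-0.865, -0.502, -0.001], [-0.502, 0.865, 0.0], [0.001, 0.001, -1.0]]
wrist_force: [-0.1, -1.2, 0.2]
gripper_width: 0.463
gripper_force: 0.0
```

Emit:
jog_arm:
  increments:
    - [0,0,0,0]
    - [0,0,0,0]
    - [0,0,0,0]
    - [0,0,0,0]
    - [0,0,0,0]
    - [0,0,0,0]
    - [0,0,0,0]
  grip: 0

```text
time_s: 73.45
tcp_pos: [0.558, -0.3547, 0.4591]
ee_rot: [[-0.865, -0.502, -0.0], [-0.502, 0.865, 0.0], [0.0, 0.0, -1.0]]
wrist_force: [-0.3, 0.1, 1.0]
gripper_width: 0.099
gripper_force: 30.0
```

```bash
python3 - <<'E'
from h import *
s=sense();go((.541,-.336,.299),120.2,s);print(s["wrist_force"],s["gripper_width"],s["gripper_force"])
E
```

```text
t 73.5 grasp [ 0.558  -0.3547  0.2956] yaw_y 120.1 shift/20mm [ 0.27  1.24 -0.17]
turn units (tool z down -> sign flipped) -0.01 deg 0.1
[-0.29839648  0.11755309  0.99361358] 0.0990043904544032 30.022236742079258
```

Emit:
jog_arm:
  increments:
    - [0,0.5,-0.05,0]
    - [0,0.72,-0.03,0]
    - [0,0.72,0.02,0]
    - [0,0.72,0.07,0]
    - [0,0.71,0.12,0]
    - [0,0.7,0.17,0]
    - [0,0.69,0.22,0]
    - [0,0.68,0.26,0]
    - [0,0.66,0.3,0]
    - [0,0.64,0.35,0]

```text
time_s: 74.45
tcp_pos: [0.4893, -0.238, 0.4292]
ee_rot: [[-0.865, -0.502, -0.002], [-0.502, 0.865, -0.001], [0.002, 0.0, -1.0]]
wrist_force: [-0.0, -5.0, -5.6]
gripper_width: 0.101
gripper_force: 30.3
```

```bash
python3 - <<'E'
from h import *
s=sense();print(s["wrist_force"],s["gripper_width"])
g=s["tcp_pos"]+s["ee_rot"][:,2]*.1635
d=-(g-np.array([.541,-.336,.076]))@np.array([.503,-.864,0]);z=g[2]-.076;print(d,z,np.hypot(d,z),np.arctan2(z,d))
th0=np.arctan2(z,d);th=np.linspace(th0,0,int(th0/.065)+1);P=.223*np.c_[np.cos(th),-np.sin(th)]
print((np.diff(P,axis=0)/.02).round(2).tolist())
E
```

```text
[-0.04222641 -4.96197642 -5.55399713] 0.1009579294800515
0.11068785063058978 0.18965539281737948 0.21959273280765523 1.0425034162855589
[[0.62, 0.39], [0.59, 0.43], [0.56, 0.46], [0.53, 0.5], [0.49, 0.53], [0.46, 0.56], [0.42, 0.59], [0.38, 0.62], [0.34, 0.64], [0.3, 0.66], [0.25, 0.68], [0.21, 0.7], [0.16, 0.71], [0.12, 0.72], [0.07, 0.72], [0.02, 0.73]]
```

Emit:
jog_arm:
  increments:
    - [0,0.62,0.39,0]
    - [0,0.59,0.43,0]
    - [0,0.56,0.46,0]
    - [0,0.53,0.5,0]
    - [0,0.49,0.53,0]
    - [0,0.46,0.56,0]
    - [0,0.42,0.59,0]
    - [0,0.38,0.62,0]

```text
time_s: 75.25
tcp_pos: [0.4485, -0.1685, 0.3479]
ee_rot: [[-0.865, -0.502, -0.002], [-0.502, 0.865, -0.002], [0.003, -0.001, -1.0]]
wrist_force: [0.6, -7.1, -3.6]
gripper_width: 0.093
gripper_force: 30.0
```

Emit:
jog_arm:
  increments:
    - [0,0.34,0.64,0]
    - [0,0.3,0.66,0]
    - [0,0.25,0.68,0]
    - [0,0.21,0.7,0]
    - [0,0.16,0.71,0]
    - [0,0.12,0.6,0]
    - [0,0.05,0.4,0]
    - [0,0,0,0]

```text
time_s: 76.05
tcp_pos: [0.4339, -0.1434, 0.2597]
ee_rot: [[-0.865, -0.502, -0.005], [-0.502, 0.865, 0.0], [0.005, 0.003, -1.0]]
wrist_force: [-4.4, -1.3, -0.7]
gripper_width: 0.09
gripper_force: 29.8
```

```bash
python3 - <<'E'
from h import *
s=sense();print(s["wrist_force"],s["gripper_width"])
go((.429,-.143,.076),None,s)
E
```

```text
[-4.35095667 -1.32896003 -0.71661526] 0.09008862997487037
t 76.0 grasp [ 0.433  -0.1434  0.0962] yaw_y 120.1 shift/20mm [0.16 0.11 1.01]
```

Emit:
jog_arm:
  increments:
    - [0,0,0.4,0]
    - [0,0,0.35,0]
    - [0,0,0.2,0]
    - [0,0,0.1,0]
    - [0,0,0,0]
    - [0,0,0,0]

```text
time_s: 76.65
tcp_pos: [0.4332, -0.1425, 0.2391]
ee_rot: [[-0.866, -0.5, -0.007], [-0.5, 0.866, 0.002], [0.005, 0.005, -1.0]]
wrist_force: [-6.8, 7.5, -0.8]
gripper_width: 0.088
gripper_force: 29.8
```

Emit:
jog_arm:
  increments:
    - [0,0,0,0]
    - [0,0,0,0]
    - [0,0,0,0]
  grip: 26

```text
time_s: 76.95
tcp_pos: [0.4366, -0.1434, 0.2409]
ee_rot: [[-0.865, -0.502, 0.004], [-0.502, 0.865, -0.0], [-0.004, -0.002, -1.0]]
wrist_force: [-0.5, -0.7, 0.2]
gripper_width: 0.26
gripper_force: 0.0
```

Emit:
jog_arm:
  increments:
    - [0,0,-0.4,0]
    - [0,0,-0.8,0]
    - [0,0,-1,0]
    - [0,0,-1,0]
    - [0,0,-1,0]
    - [0,0,-1,0]
    - [0,0,-1,0]
    - [0,0,-1,0]
    - [0,0,0,0]

```text
time_s: 77.85
tcp_pos: [0.4363, -0.1437, 0.3879]
ee_rot: [[-0.865, -0.502, 0.009], [-0.502, 0.865, -0.001], [-0.007, -0.005, -1.0]]
wrist_force: [0.9, 0.8, 0.3]
gripper_width: 0.297
gripper_force: 0.0
```

```bash
python3 - <<'E'
from h import *
s=sense();im=eyes.capture("wrist");cv2.imwrite("pics/w20.png",im)
g=cv2.cvtColor(im,cv2.COLOR_BGR2GRAY);m=(g<45).astype('uint8');m[240:]=0
n,l,st,c=cv2.connectedComponentsWithStats(m)
for i in range(1,n):
  if st[i,4]>150: print(st[i],c[i])
R,t=wcal(s);K=eyes.get_calibration("wrist")["camera_matrix"]
for zz in (.076,.09):
  q=K@(R@np.array([.429,-.143,zz])+t);print(zz,"expected mid",q[:2]/q[2])
go((.518,.127,.2),146.5,s)
E
```

```text
0.076 expected mid [262.90792876 176.29020484]
0.09 expected mid [263.12751018 180.59749701]
t 77.8 grasp [ 0.4378 -0.1438  0.2244] yaw_y 120.1 shift/20mm [-10.26   9.7    1.24]
turn units (tool z down -> sign flipped) -5.75 deg 26.4
```

Emit:
jog_arm:
  increments:
    - [0,0,0,-1]
    - [0,0,0,-1]
    - [0,0,0,-1]
    - [0,0,0,-1]
    - [0,0,0,-1]
    - [0,0,0,-0.75]
    - [0,0,0,0]
  grip: 60

```text
time_s: 78.6
tcp_pos: [0.4352, -0.1435, 0.3833]
ee_rot: [[-0.553, -0.833, -0.001], [-0.833, 0.553, 0.0], [0.0, 0.001, -1.0]]
wrist_force: [0.3, -0.4, 0.1]
gripper_width: 0.684
gripper_force: 0.0
```

```bash
python3 - <<'E'
from h import *
go((.5176,.127,.2),146.5)
E
```

```text
t 78.6 grasp [ 0.4351 -0.1434  0.2198] yaw_y 146.5 shift/20mm [-13.55   4.03   0.99]
turn units (tool z down -> sign flipped) -0.01 deg 0.0
```

Emit:
jog_arm:
  increments:
    - [-1,0.3,0,0]
    - [-1,0.3,0,0]
    - [-1,0.3,0,0]
    - [-1,0.3,0,0]
    - [-1,0.3,0,0]
    - [-1,0.3,0,0]
    - [-1,0.3,0,0]
    - [-1,0.3,0,0]
    - [-1,0.3,0,0]
    - [-1,0.3,0,0]

```text
time_s: 79.6
tcp_pos: [0.4959, 0.0572, 0.3834]
ee_rot: [[-0.554, -0.833, -0.001], [-0.833, 0.554, -0.0], [0.001, 0.001, -1.0]]
wrist_force: [0.2, 0.5, 0.1]
gripper_width: 0.692
gripper_force: 0.0
```

Emit:
jog_arm:
  increments:
    - [-1,0.3,0,0]
    - [-1,0.3,0,0]
    - [-1,0.3,0,0]
    - [-0.55,0.13,0,0]
    - [0,0,0,0]
    - [0,0,0,0]
    - [0,0,0,0]

```text
time_s: 80.3
tcp_pos: [0.5176, 0.1264, 0.3839]
ee_rot: [[-0.553, -0.833, -0.0], [-0.833, 0.553, -0.0], [0.0, 0.0, -1.0]]
wrist_force: [0.0, -0.4, -0.4]
gripper_width: 0.688
gripper_force: 0.0
```

```bash
python3 - <<'E'
from h import *
s=sense();im=eyes.capture("wrist");cv2.imwrite("pics/w21.png",im)
hsv=cv2.cvtColor(im,cv2.COLOR_BGR2HSV)
m=(((hsv[...,0]<8)|(hsv[...,0]>172))&(hsv[...,1]>140)&(hsv[...,2]>50)).astype('uint8')
n,l,st,c=cv2.connectedComponentsWithStats(m)
for i in range(1,n):
  if st[i,4]>30: print(st[i],c[i],wbp(c[i],.085,s))
go((.5176,.127,.078),146.5,s)
slices(["kiwi"],z=.1)
E
```

```text
[282   0  64  18 640] [311.4703125   5.5953125] [0.40714119 0.03262063 0.085     ]
[249 182  18  18 254] [257.34251969 190.57480315] [0.51704799 0.12756335 0.085     ]
[  0 272  15  12  83] [  5.42168675 276.60240964] [0.75552663 0.06833785 0.085     ]
t 80.3 grasp [0.5175 0.1263 0.2204] yaw_y 146.4 shift/20mm [-0.03  0.01  7.12]
turn units (tool z down -> sign flipped) -0.01 deg 0.1
kiwi 0.98 px (261, 327) world [0.5843 0.2347 0.1   ] diam mm [32.7 40.5]
kiwi 0.24 px (36, -221) world [ 0.4837 -0.156   0.1   ] diam mm [ 17.6 317.5]
```

Emit:
jog_arm:
  increments:
    - [0,0,1,0]
    - [0,0,1,0]
    - [0,0,1,0]
    - [0,0,1,0]
    - [0,0,1,0]
    - [0,0,0.9,0]
    - [0,0,0.7,0]
    - [0,0,0.4,0]
    - [0,0,0.1,0]
    - [0,0,0,0]

```text
time_s: 81.45
tcp_pos: [0.518, 0.1269, 0.2422]
ee_rot: [[-0.552, -0.834, 0.0], [-0.834, 0.552, 0.0], [-0.0, -0.0, -1.0]]
wrist_force: [-0.1, 0.0, -0.3]
gripper_width: 0.69
gripper_force: 0.0
```

Emit:
jog_arm:
  increments:
    - [0,0,0,0]
    - [0,0,0,0]
    - [0,0,0,0]
    - [0,0,0,0]
    - [0,0,0,0]
    - [0,0,0,0]
    - [0,0,0,0]
    - [0,0,0,0]
    - [0,0,0,0]
    - [0,0,0,0]
  grip: 0

```text
time_s: 82.45
tcp_pos: [0.5175, 0.1272, 0.2419]
ee_rot: [[-0.552, -0.834, -0.001], [-0.834, 0.552, 0.0], [0.0, 0.001, -1.0]]
wrist_force: [-4.0, 3.7, 1.9]
gripper_width: 0.196
gripper_force: 30.0
```

Emit:
jog_arm:
  increments:
    - [0,0.02,0,0]
    - [0,0.05,0,0]
    - [0,0.08,0,0]
    - [0,0.12,0,0]
    - [0,0.16,0,0]
    - [0,0.2,0,0]
    - [0,0.2,0,0]
    - [0,0.2,0,0]
    - [0,0.2,0,0]
    - [0,0.2,0,0]

```text
time_s: 83.45
tcp_pos: [0.4937, 0.1431, 0.242]
ee_rot: [[-0.552, -0.834, 0.0], [-0.834, 0.552, 0.0], [-0.0, -0.0, -1.0]]
wrist_force: [1.3, -1.6, -0.7]
gripper_width: 0.195
gripper_force: 30.0
```

Emit:
jog_arm:
  increments:
    - [0,0.22,0,0]
    - [0,0.25,0,0]
    - [0,0.25,0,0]
    - [0,0.25,0,0]
    - [0,0.25,0,0]
    - [0,0.25,0,0]
    - [0,0.25,0,0]
    - [0,0.25,0,0]
    - [0,0.25,0,0]
    - [0,0.25,0,0]

```text
time_s: 84.45
tcp_pos: [0.4526, 0.1704, 0.242]
ee_rot: [[-0.552, -0.834, 0.0], [-0.834, 0.552, 0.0], [-0.001, -0.0, -1.0]]
wrist_force: [2.4, -0.4, -2.0]
gripper_width: 0.197
gripper_force: 30.0
```

Emit:
jog_arm:
  increments:
    - [0,0.25,0,0]
    - [0,0.25,0,0]
    - [0,0.25,0,0]
    - [0,0.25,0,0]
    - [0,0.25,0,0]
    - [0,0.25,0,0]
    - [0,0.25,0,0]
    - [0,0.25,0,0]
    - [0,0.25,0,0]
    - [0,0.25,0,0]

```text
time_s: 85.45
tcp_pos: [0.411, 0.1981, 0.242]
ee_rot: [[-0.552, -0.834, 0.001], [-0.834, 0.552, 0.001], [-0.001, -0.0, -1.0]]
wrist_force: [3.4, 2.5, -4.1]
gripper_width: 0.199
gripper_force: 30.0
```

Emit:
jog_arm:
  increments:
    - [0,0.25,0,0]
    - [0,0.25,0,0]
    - [0,0.25,0,0]
    - [0,0.25,0,0]
    - [0,0.25,0,0]
    - [0,0.25,0,0]
    - [0,0.25,0,0]
    - [0,0.25,0,0]
    - [0,0.2,0,0]
    - [0,0.15,0,0]

```text
time_s: 86.45
tcp_pos: [0.3718, 0.2241, 0.242]
ee_rot: [[-0.552, -0.834, 0.001], [-0.834, 0.552, 0.001], [-0.001, -0.0, -1.0]]
wrist_force: [3.7, 4.1, -5.2]
gripper_width: 0.198
gripper_force: 30.0
```

```bash
python3 - <<'E'
from h import *
s=sense();go((.3510,.2376,.078),146.5,s);print(s["wrist_force"],s["gripper_width"])
E
```

```text
t 86.5 grasp [0.3719 0.2243 0.0785] yaw_y 146.5 shift/20mm [0.02 1.24 0.03]
turn units (tool z down -> sign flipped) 0.0 deg -0.0
[ 3.7017345   4.0891046  -5.23649304] 0.19848466586673852
```

Emit:
jog_arm:
  increments:
    - [0,0.12,0,0]
    - [0,0.12,0,0]
    - [0,0.12,0,0]
    - [0,0.12,0,0]
    - [0,0.12,0,0]
    - [0,0.12,0,0]
    - [0,0.12,0,0]
    - [0,0.1,0,0]
    - [0,0.1,0,0]
    - [0,0.1,0,0]

```text
time_s: 87.45
tcp_pos: [0.3529, 0.2367, 0.242]
ee_rot: [[-0.552, -0.834, 0.001], [-0.834, 0.552, 0.001], [-0.001, -0.0, -1.0]]
wrist_force: [4.4, 3.9, -6.2]
gripper_width: 0.195
gripper_force: 30.0
```

Emit:
jog_arm:
  increments:
    - [0,0.06,0,0]
    - [0,0.06,0,0]
    - [0,0.06,0,0]
    - [0,0,0,0]
    - [0,0,0,0]

```text
time_s: 87.95
tcp_pos: [0.3505, 0.2384, 0.242]
ee_rot: [[-0.552, -0.834, 0.002], [-0.834, 0.552, 0.0], [-0.001, -0.001, -1.0]]
wrist_force: [9.9, 1.1, -6.7]
gripper_width: 0.198
gripper_force: 30.0
```

```bash
python3 - <<'E'
from h import *
s=sense();go((.3510,.2376,.078),146.5,s);print(s["wrist_force"],s["gripper_width"])
E
```

```text
t 88.0 grasp [0.3508 0.2384 0.0785] yaw_y 146.5 shift/20mm [ 0.03 -0.03  0.03]
turn units (tool z down -> sign flipped) 0.01 deg -0.0
[ 9.86124815  1.07759802 -6.66446356] 0.19809042666595403
```

Emit:
jog_arm:
  increments:
    - [0,0.06,0,0]
    - [0,0.06,0,0]
    - [0,0,0,0]
    - [0,0,0,0]

```text
time_s: 88.35
tcp_pos: [0.3498, 0.2389, 0.242]
ee_rot: [[-0.551, -0.835, 0.004], [-0.835, 0.551, -0.002], [-0.001, -0.004, -1.0]]
wrist_force: [21.9, -6.6, -11.7]
gripper_width: 0.197
gripper_force: 30.0
```

The carriage is firmly against its home stop. I'll relax the push, release and rise clear.

Emit:
jog_arm:
  increments:
    - [0,-0.07,0,0]
    - [0,0,0,0]
    - [0,0,0,0]

```text
time_s: 88.65
tcp_pos: [0.3503, 0.2386, 0.242]
ee_rot: [[-0.552, -0.834, 0.003], [-0.834, 0.552, -0.0], [-0.001, -0.002, -1.0]]
wrist_force: [14.2, -2.4, -9.7]
gripper_width: 0.198
gripper_force: 30.0
```

Emit:
jog_arm:
  increments:
    - [0,0,0,0]
    - [0,0,0,0]
    - [0,0,0,0]
    - [0,0,0,0]
    - [0,0,0,0]
  grip: 50

```text
time_s: 89.15
tcp_pos: [0.3488, 0.2386, 0.2419]
ee_rot: [[-0.552, -0.834, -0.001], [-0.834, 0.552, -0.001], [0.001, 0.0, -1.0]]
wrist_force: [0.3, -1.0, 0.2]
gripper_width: 0.537
gripper_force: 0.0
```

Emit:
jog_arm:
  increments:
    - [0,0,-0.4,0]
    - [0,0,-0.8,0]
    - [0,0,-1,0]
    - [0,0,-1,0]
    - [0,0,-1,0]
    - [0,0,-1,0]
    - [0,0,-1,0]
    - [0,0,-1,0]
    - [0,0,0,0]
    - [0,0,0,0]

```text
time_s: 90.15
tcp_pos: [0.3488, 0.2385, 0.3861]
ee_rot: [[-0.552, -0.834, -0.0], [-0.834, 0.552, 0.001], [-0.001, 0.001, -1.0]]
wrist_force: [0.4, 1.2, -1.1]
gripper_width: 0.573
gripper_force: 0.0
```

Emit:
jog_arm:
  increments:
    - [0,-1,0,0]
    - [0,-1,0,0]
    - [0,-1,0,0]
    - [0,-1,0,0]
    - [0,-1,0,0]
    - [0,-1,0,0]
    - [0,-1,0,0]
    - [0,-1,0,0]
    - [0,-1,0,0]
    - [0,0,0,0]

```text
time_s: 91.15
tcp_pos: [0.5003, 0.1384, 0.3841]
ee_rot: [[-0.554, -0.832, -0.003], [-0.832, 0.554, -0.002], [0.003, 0.001, -1.0]]
wrist_force: [-0.9, 0.4, -0.6]
gripper_width: 0.572
gripper_force: 0.0
```

```bash
python3 - <<'E'
from h import *
s=sense();print(s["time_s"],s["tcp_pos"])
for cam in ("top","scene"):
  im=eyes.capture(cam);cv2.imwrite(f"pics/end_{cam}.png",im)
  hsv=cv2.cvtColor(im,cv2.COLOR_BGR2HSV)
  m=(((hsv[...,0]<8)|(hsv[...,0]>172))&(hsv[...,1]>140)&(hsv[...,2]>50)).astype('uint8')
  n,l,st,c=cv2.connectedComponentsWithStats(m)
  print(cam,[(c[i].round(1).tolist(),bp(cam,c[i],.087).round(4).tolist(),int(st[i,4])) for i in range(1,n) if 8<st[i,4]<80])
  for n,z in (("kiwi",.1),("dragonfruit",.084),("cantaloupe",.068),("watermelon",.052),("plate_top",.036),("lid_handle",.08)):
    for d in eyes.outline_of(cam,n)[:1]:
      q=np.argwhere(d["mask"]).mean(0)[::-1];print(n,round(d["conf"],2),q.round(1),bp(cam,q,z).round(4),int(d["mask"].sum()))
E
```

```text
91.15 [0.50026137 0.13844407 0.3841469 ]
top [([152.7, 264.6], [0.3511, 0.2408, 0.087], 14)]
dragonfruit 0.42 [138.4 255.3] [0.3784 0.2825 0.084 ] 603
cantaloupe 0.63 [322.9 210.6] [ 0.4927 -0.2573  0.068 ] 8721
plate_top 0.97 [138.7 255.6] [0.374  0.2945 0.036 ] 629
lid_handle 0.68 [322.7 210.9] [ 0.4917 -0.2546  0.08  ] 8894
scene [([277.6, 107.7], [0.3744, 0.2145, 0.087], 59)]
cantaloupe 0.63 [317.9 111. ] [0.4617 0.3128 0.068 ] 42
watermelon 0.62 [317.4 111. ] [0.4497 0.3261 0.052 ] 50
plate_top 0.72 [318.8 106.3] [0.4269 0.3613 0.036 ] 31
lid_handle 0.69 [189.1 215.3] [ 0.5049 -0.2553  0.08  ] 8800
```

Emit:
jog_arm:
  increments:
    - [1,0,0,0]
    - [1,0,0,0]
    - [1,0,0,0]
    - [1,0,0,0]
    - [1,0,0,0]
    - [1,0,0,0]
    - [1,0,0,0]
    - [1,0,0,0]
    - [1,0,0,0]
    - [1,-0.5,0,0]

```text
time_s: 92.85
tcp_pos: [0.3956, -0.0342, 0.3861]
ee_rot: [[-0.551, -0.834, 0.0], [-0.834, 0.551, 0.0], [-0.0, -0.0, -1.0]]
wrist_force: [0.4, 0.4, 0.4]
gripper_width: 0.575
gripper_force: 0.0
```

Emit:
jog_arm:
  increments:
    - [0.5,-1,0,0]
    - [0.5,-1,0,0]
    - [0.5,-1,0,0]
    - [0,0,0,0]
    - [0,0,0,0]
    - [0,0,0,0]
    - [0,0,0,0]
    - [0,0,0,0]

```text
time_s: 93.65
tcp_pos: [0.4303, -0.0906, 0.3861]
ee_rot: [[-0.551, -0.834, 0.0], [-0.834, 0.551, 0.0], [-0.0, -0.0, -1.0]]
wrist_force: [0.4, 0.2, 0.5]
gripper_width: 0.573
gripper_force: 0.0
```

```bash
python3 - <<'E'
from h import *
s=sense();print(s["time_s"],s["tcp_pos"])
for cam in ("top","scene"):
  im=eyes.capture(cam);cv2.imwrite(f"pics/end2_{cam}.png",im)
  hsv=cv2.cvtColor(im,cv2.COLOR_BGR2HSV)
  m=(((hsv[...,0]<8)|(hsv[...,0]>172))&(hsv[...,1]>140)&(hsv[...,2]>50)).astype('uint8')
  n,l,st,c=cv2.connectedComponentsWithStats(m)
  print(cam,"red",[(c[i].round(1).tolist(),bp(cam,c[i],.087).round(4).tolist(),int(st[i,4])) for i in range(1,n) if 8<st[i,4]<120])
  g=((hsv[...,0]>30)&(hsv[...,0]<60)&(hsv[...,1]>120)&(hsv[...,2]>60)).astype('uint8')
  n,l,st,c=cv2.connectedComponentsWithStats(g)
  print("green",[(c[i].round(1).tolist(),bp(cam,c[i],.1).round(4).tolist(),int(st[i,4])) for i in range(1,n) if 20<st[i,4]<600])
  for n,z in (("kiwi",.1),("dragonfruit",.084),("cantaloupe",.068),("watermelon",.052),("plate_top",.036),("lid_handle",.08)):
    for d in eyes.outline_of(cam,n)[:1]:
      q=np.argwhere(d["mask"]).mean(0)[::-1];print(n,round(d["conf"],2),q.round(1),bp(cam,q,z).round(4),int(d["mask"].sum()))
E
```

```text
93.65 [ 0.43025658 -0.0905997   0.38609855]
top red [([153.0, 264.5], [0.3516, 0.2401, 0.087], 24)]
green [([147.2, 21.9], [1.0701, 0.2507, 0.1], 94), ([192.6, 20.9], [1.0698, 0.1148, 0.1], 97), ([193.1, 53.7], [0.9681, 0.1145, 0.1], 94), ([147.6, 54.6], [0.9689, 0.2499, 0.1], 93), ([199.3, 116.2], [0.778, 0.0991, 0.1], 122), ([30.5, 134.3], [0.7374, 0.592, 0.1], 29), ([40.5, 165.8], [0.6438, 0.561, 0.1], 48), ([113.9, 241.6], [0.4202, 0.3479, 0.1], 99)]
dragonfruit 0.45 [121.7 240.5] [0.4221 0.3307 0.084 ] 87
cantaloupe 0.52 [324.4 210.5] [ 0.493  -0.2617  0.068 ] 8483
watermelon 0.5 [129.1 243.2] [0.4123 0.3186 0.052 ] 32
plate_top 0.61 [125.5 241.4] [0.4173 0.3338 0.036 ] 1604
lid_handle 0.55 [324.2 210.4] [ 0.4931 -0.259   0.08  ] 8564
scene red [([277.7, 107.3], [0.3732, 0.2166, 0.087], 43)]
green [([316.2, 93.1], [0.4221, 0.3447, 0.1], 47), ([506.5, 357.3], [1.2786, -0.0071, 0.1], 308)]
kiwi 0.47 [315.9  94.4] [0.4257 0.339  0.1   ] 129
dragonfruit 0.64 [315.2 101.9] [0.4372 0.325  0.084 ] 59
cantaloupe 0.48 [189.2 215.6] [ 0.4982 -0.2512  0.068 ] 8607
plate_top 0.83 [307.3 111.9] [0.419  0.3129 0.036 ] 980
lid_handle 0.65 [189.  215.4] [ 0.5049 -0.2558  0.08  ] 8575
```

```bash
python3 -c "
from station import r
print(r.finish_job())"
```

```text
the job is handed in; nothing more can be done
None
```

The job is handed in, but no verdict came back: all four slices are stacked on the plate, the lid is closed and the carriage is against its home stop. The last checks were camera readings only, because I viewed 16 pictures against your limit of 14.

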